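# Drop a used needle holder into the sharps container and close its shutter

### The arm

A 6-joint arm with a two-finger parallel gripper is mounted at the origin on the work surface. World frame = base frame: x ahead of the robot, y to its left, z up, the work surface at z = 0. Lengths are in mm, angles in rad, forces in N, time in s.
With the tool pointing down it reaches from about 275 to 750 mm from the base axis. Payload 10.2 kg.
Tool frame: the origin (TCP) lies at the very end of the fingers, on their centre line; the grasp point (between the pads) lies 19 mm behind it; z points along the fingers, y is the direction in which the jaws open and shut (so a half turn about z gives the same grasp; the last joint's range is limited). The gripper opens to 85 mm and grips with 20 to 120 N. Pads are 22 mm wide; open, the fingers measure 114 mm over their backs; the gripper's body (76 mm by 85 mm) begins 54 mm behind the grasp point. The pads swing forward as they close: fully open they stand 13 mm farther back than shut.
Start: joints at [-1.495, 0.313, 1.498, -0, 1.331, -0.223], TCP at [154.533, -501.748, 231.294] pointing down, gripper open.
Joint ranges: [-2.94, 2.94], [-0.97, 2.17], [0.19, 2.56], [-1.23, 4.37], [0.02, 3.11], [-2.88, 2.88]. Speed limits (rad/s): [2.39, 2.39, 3.01, 3.14, 3.14, 3.14].

### API

Orientations are given as a unit quaternion [w, x, y, z].
In Python, from rig import ctrl, eyes, order gives the robot as it stands.
- The arm moves only by the tool move_arm, never from a script. Its argument "deltas" is a list of rows, each a list of 6 numbers: the shift along the tool's x, y, z in cm, then the turn, a rotation vector about the tool's x, y, z in degrees. A call has exactly 10 rows; each row shifts and turns the commanded pose from where the row before left it, along the tool's axes as they then stand; what a row does not reach is not made up. A row lasts 1/10 s, in which the tool goes at most 50 mm and 8.59 degrees, less where a joint would pass 70% of its speed; a pose out of reach is approached as far as the arm can. A call is refused whole if a number of a shift passes 5 or a number of a turn 8.59, either way. A call with a gripper value outside its range is refused whole. "grip" is the finger opening in cm, from 0 to 8.54, set as the call begins (left out, the last holds). The fingers move at their own pace and stop on an object; "newtons" is the grip in N (left out, the last holds). Time passes only in rows, so rows that do not move let the fingers close, or fill a call up. It gives the time, the measured TCP pose, the force and the opening at its end, in the units of the state.
- ctrl.sense(): the state, without advancing time (a new reading comes with each control period).
- eyes.capture(name): name is "scene" or "top" or "wrist"; returns the picture (420x560x3 uint8, blue, green, red); there is no depth.
- eyes.camera_params(name): a dict with "K" (3x3 intrinsics, pixels), "k1" (the pictures are not rectified: a ray, as slopes to the right and down, at radius r is drawn at 1 + k1 r^2 times it, then the intrinsics apply), "camera_from_world" (4x4, takes a point from world to camera coordinates). Camera axes: x right, y down, z forward; pixel columns grow to the right and rows downward; lengths in mm; the calibration is good to about 2 mm. A picture is of the moment at which its call begins: read the wrist's pose just before it. camera_params takes no time and is no camera call; for the wrist camera it gives the pose at the moment of the call.
- order.finish_job(): hands the job in, once; it reports no verdict.
The state is a dict: "time_s": time; "joints": joint angles; "dq": joint speeds; "tau": joint torques, N m; "eef_pos": TCP position; "ee_rot": TCP orientation; "force": force on the tool from outside, world axes, zero at the start; "wrist_torque": the same for the moment, N m; "grip_width": opening from 0.0 (shut) to 1.0 (fully open).
Only numpy, scipy, OpenCV 4.12 (cv2) and the standard library are available. Lean on these libraries where they do the work, as an engineer would, in place of code of your own. Each camera call takes 0.05 s, during which the arm holds its last target.

### The job

Clear the used blood-collection needle holder from the steel dish into the yellow sharps container: slide the container's shutter fully open, lower the holder in upright, pink needle end first, keeping hold of it until that end is well down through the opening, let it drop inside, then slide the shutter shut so that its black pointers stand at the green temporary-closure lines. Do not let the shutter run on to the red lines, where it locks for good, and leave the other things on the counter where they are.

Things in the scene. Friction and masses are not known exactly. Their poses are not given: they have to be found in the camera images.
- container: Yellow box-shaped sharps container with red lid, fixed upright on the counter. 134 mm along its x, 204 along its y, lid top 180 mm up, hollow, walls 3 mm, lid 10 mm. Origin: centre of its underside, z up. The shutter runs along its y between two white rails (5 mm high, 10 mm wide, 36 mm either side of the middle) that carry the coloured lines; a red bar 6 mm high ends the track at y = +97 mm.
- throat (a point): Centre of the opening in the lid, level with the lid's top, 45 mm from the container's centre along its +y. Opening 42 by 42 mm with upright walls reaching 34 mm down, so a 20 mm thick stick passes only if it leans less than about 28 degrees from vertical. Below it the container is empty; floor 177 mm below the lid's top.
- shutter (a joint): Travel of the yellow shutter plate along the container's +y, m. 0 = fully open, at its stop, opening wholly free; 0.060 = black pointers at the green lines (temporary closure, opening covered); 0.074 = pointers at the red lines (locked for good; counted as locked from 0.070); 0.076 = end stop. Stays where it is left; about 2.5 N slides it; no spring.
- shutter_grip (a point): Top centre of the black grip rib on the shutter: 50 mm along the container's x, 12 mm thick along its y, 24 mm high above the shutter plate (rib top 209 mm, plate top 185 mm above the counter); pinch it across the 12 mm from above. The plate is 61 mm (x) by 72 mm (y), centred under the rib; the pointers are level with the rib's middle.
- green_line (a point): Point on the middle of the track level with the two green lines on the white rails: the temporary closure position of the middle of the grip rib (43 mm from the container's centre along its +y). The lines, 4 mm wide, run on over white labels outside the rails.
- red_line (a point): The same for the two red lines, 14 mm further along +y: the permanent lock.
- dish: Stainless steel dish, fixed, 160 mm along its x, 90 mm along its y, 42 mm high, walls and floor 3 mm, open at the top; the holder lies in it along the dish's x, so there is room only for a grip straight from above, across the holder. Origin: centre of its underside.
- holder: Used needle holder, one rigid piece 127 mm long, about 20 g: white barrel 60 mm long, 20 by 20 mm, pink collar 12 mm long, 22 wide, pink closed needle shield 55 mm long, 14 by 16 mm. x axis along it towards the pink needle end, z up as it lies. Origin: underside where barrel and collar meet; tail at x = -60 mm, needle end at +67 mm, axis 10 mm above it, mass centre about 10 mm behind it.
- needle_end (a point): Middle of the pink needle end of the holder.
- tail_end (a point): Middle of the white tail end of the holder.
- mat: Flat blue vinyl mat on the counter between the dish and the container, 240 mm along its x by 200 mm along its y, 3 mm thick, free of things: a place to set things down. Origin: centre of its underside.
- glucometer: Bystander: white blood-sugar meter lying flat, 105 by 58 by 22 mm, origin at the centre of its underside.
- pot: Bystander: white jar with a blue cap, 64 mm diameter, 85 mm high, origin at the centre of its underside.
- tube_rack: Bystander: wooden rack of capped blood tubes, 74 by 184 by 95 mm high, origin at the centre of its underside.

How it is judged:
By the outcome, as a careful person would: the job done as asked, in the order asked, and still so for the second after the job is handed in, with the robot touching nothing.
It also fails if it takes over 72 s, if anything falls off the work surface, if the arm or the gripper's body presses on something with over 40 N, if the wrist force passes 120 N, or if a joint passes its speed limit or range.

## Working session

There is one attempt and no reset: what is moved stays moved. The work goes in short steps, Python scripts to look and compute and a tool call to move; the robot and the scene stay as the last step left them, time stands still between calls to the robot, and variables do not carry over. Pictures are saved under pics/ and viewed, and the job is handed in when it is done.

Besides the shell and the picture viewer there is one more tool, called by a JSON object that holds its "fn" and its "kwargs", one argument or row to a line. move_arm: Moves the arm, as the interface text tells. Its arguments: {"type":"object","properties":{"deltas":{"type":"array"},"grip":{"type":"number"},"newtons":{"type":"number"}},"required":["deltas"]}

```bash
ls; mkdir -p pics; python3 - <<'E'
from rig import ctrl, eyes, order
import cv2
for n in ["scene","top","wrist"]:
    p=eyes.camera_params(n); im=eyes.capture(n); cv2.imwrite(f"pics/{n}0.png",im)
    print(n,p)
print(ctrl.sense())
E
```

```text
pics
scene {'K': array([[386.87191065,   0.        , 283.90834546],
       [  0.        , 386.87191065, 206.9399839 ],
       [  0.        ,   0.        ,   1.        ]]), 'k1': -0.04749765200983398, 'camera_from_world': array([[ 8.22660740e-01,  5.68507931e-01,  5.29525484e-03,
        -5.74298906e+02],
       [ 4.43812235e-01, -6.36342674e-01, -6.30950633e-01,
        -8.63560564e+01],
       [-3.55330843e-01,  5.21408413e-01, -7.75804910e-01,
         1.53670836e+03],
       [ 0.00000000e+00,  0.00000000e+00,  0.00000000e+00,
         1.00000000e+00]])}
top {'K': array([[422.92191343,   0.        , 275.94877083],
       [  0.        , 422.92191343, 212.79048382],
       [  0.        ,   0.        ,   1.        ]]), 'k1': 0.0068280473571713214, 'camera_from_world': array([[ 5.17391287e-03, -9.99798603e-01,  1.93903233e-02,
         9.13480207e+01],
       [-9.96702336e-01, -6.72621166e-03, -8.08653856e-02,
         6.04623749e+02],
       [ 8.09795229e-02, -1.89079901e-02, -9.96536404e-01,
         1.22299326e+03],
       [ 0.00000000e+00,  0.00000000e+00,  0.00000000e+00,
        
[... 552 characters left out ...]
        1.00000000e+00]])}
{'time_s': 0.15, 'joints': array([-1.49537899e+00,  3.13326969e-01,  1.49826411e+00, -1.11957160e-05,
        1.33097830e+00, -2.23377432e-01]), 'dq': array([ 0.00165868, -0.00111153, -0.00206462, -0.00200146,  0.0011516 ,
       -0.00175826]), 'tau': array([ 5.54187154e-04, -4.12367642e+01, -2.59797084e+01, -2.20848674e-04,
        3.26472247e-03, -1.56384499e-05]), 'eef_pos': array([ 154.52578376, -501.54464306,  230.86314061]), 'ee_rot': array([-4.87428927e-04,  9.88860636e-01,  1.48843556e-01,  3.06740291e-05]), 'force': array([ 0.41586117,  0.05282424, -1.23908629]), 'wrist_torque': array([0.02468655, 0.02604771, 0.02664704]), 'grip_width': 0.9979177183453981}
```

View pics/top0.png

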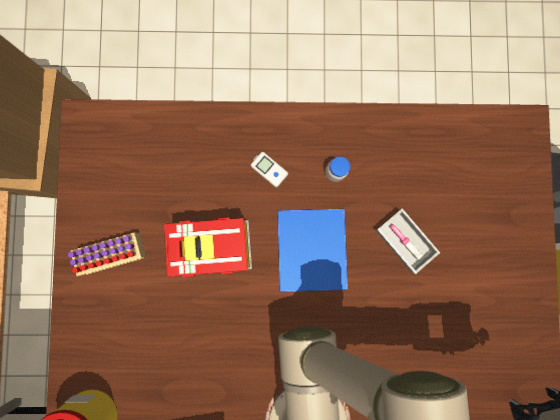

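View pics/scene0.png

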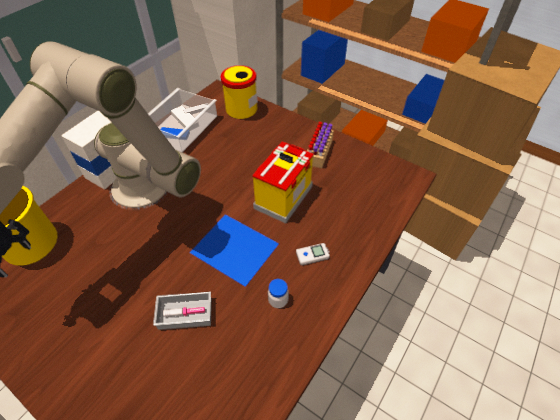

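View pics/wrist0.png

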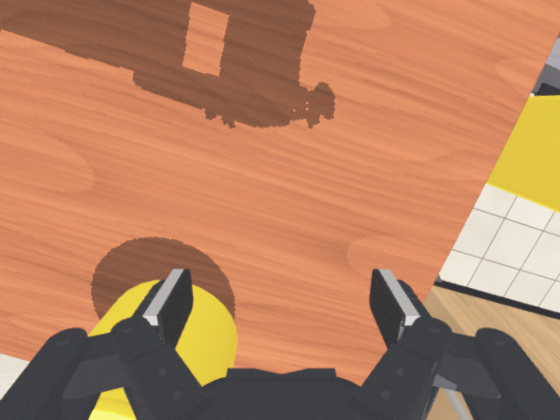

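```bash
cat > h.py <<'E'
import numpy as np, cv2
from rig import ctrl, eyes, order
def ray(p,uv):
    K=p["K"];k1=p["k1"];d=np.array([(uv[0]-K[0,2])/K[0,0],(uv[1]-K[1,2])/K[1,1]])
    s=d.copy()
    for _ in range(20): s=d/(1+k1*(s@s))
    T=p["camera_from_world"];R=T[:3,:3]
    return -R.T@T[:3,3], R.T@np.array([s[0],s[1],1.])
def onz(p,uv,z):
    o,d=ray(p,uv); return o+d*(z-o[2])/d[2]
def proj(p,X):
    c=p["camera_from_world"]@np.append(X,1.); s=c[:2]/c[2]
    s=s*(1+p["k1"]*(s@s)); return np.array([p["K"][0,0]*s[0]+p["K"][0,2],p["K"][1,1]*s[1]+p["K"][1,2]])
E
python3 - <<'E'
import cv2
t=cv2.imread("pics/top0.png")
a=cv2.resize(t[205:290,155:265],None,fx=7,fy=7,interpolation=cv2.INTER_CUBIC);cv2.imwrite("pics/tc.png",a)
a=cv2.resize(t[200:280,365:450],None,fx=7,fy=7,interpolation=cv2.INTER_CUBIC);cv2.imwrite("pics/td.png",a)
E
```

```text
(no output)
```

View pics/tc.png

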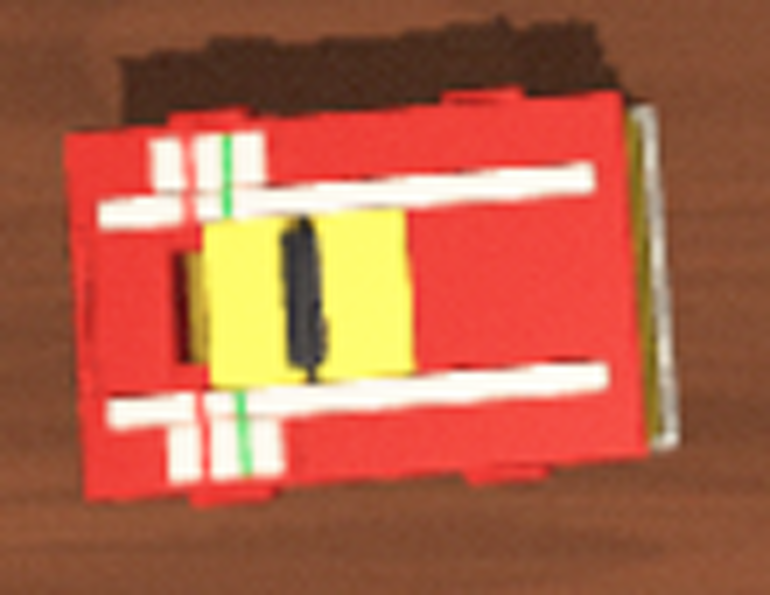

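View pics/td.png

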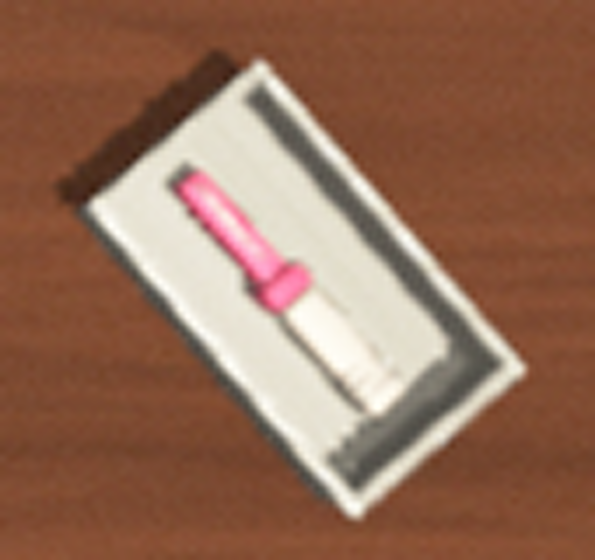

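```bash
python3 - <<'E'
from h import *
p=eyes.camera_params("top")
f=lambda x,y:(155+(x-3)/7,205+(y-3)/7)
g=lambda x,y:(365+(x-3)/7,200+(y-3)/7)
q={}
for n,xy,z in [("lidNL",(66,135),180),("lidFL",(86,498),180),("lidFR",(650,455),180),("lidNR",(620,93),180),
 ("ptrTop",(300,215),185),("ptrBot",(311,375),185),("ribtop",(302,222),209),("ribbot",(311,366),209),
 ("greenTop",(227,160),185),("greenBot",(243,435),185),("redT",(188,160),185),("redB",(206,435),185)]:
    q[n]=onz(p,f(*xy),z); print(n,q[n].round(1))
for n,xy,z in [("dTop",(260,63),42),("dL",(90,210),42),("dB",(355,517),42),("dR",(522,370),42),
 ("collarjoint",(283,290),13),("needle",(187,180),13),("tail",(385,400),23)]:
    q[n]=onz(p,g(*xy),z); print(n,q[n].round(1))
c=sum(q[k] for k in("lidNL","lidFL","lidFR","lidNR"))/4; print("cont",c)
print((q["lidNL"]-q["lidFL"]),(q["lidNL"]-q["lidNR"]),(q["lidFL"]-q["lidFR"]))
u=q["lidNL"]-q["lidNR"]+q["lidFL"]-q["lidFR"]; print("ang y", np.degrees(np.arctan2(-u[0],u[1])), np.linalg.norm(u)/2)
u/=np.linalg.norm(u)
for k in("ptrTop","ptrBot","greenTop","greenBot","redT","redB"): print(k,(q[k]-c)@u)
print("dish",sum(q[k] for k in("dTop","dL","dB","dR"))/4)
E
```

```text
lidNL [561. 384. 180.]
lidFL [429.7 373.3 180. ]
lidFR [445.9 169.8 180. ]
lidNR [577.7 182.2 180. ]
ptrTop [532.2 297.5 185. ]
ptrBot [474.4 292.3 185. ]
ribtop [529.1 292.8 209. ]
ribbot [478.2 288.6 209. ]
greenTop [552.  324.3 185. ]
greenBot [452.7 316.4 185. ]
redT [551.9 338.5 185. ]
redB [452.7 329.7 185. ]
dTop [ 617.4 -272.1   42. ]
dL [ 555.6 -200.    42. ]
dB [ 429.7 -307.8   42. ]
dR [ 490.4 -378.7   42. ]
collarjoint [ 523.4 -289.3   13. ]
needle [ 569.9 -249.2   13. ]
tail [ 477.4 -328.2   23. ]
cont [503.58143703 277.32369024 180.        ]
[131.37074808  10.71089334   0.        ] [-16.68508742 201.85768938   0.        ] [-16.2167079  203.55795847   0.        ]
ang y 4.6397114768135275 203.3742705324611
ptrTop 17.78472367521339
ptrBot 17.336261019136288
greenTop 42.94694438603134
greenBot 43.03378044342611
redT 57.025690944423665
redB 56.29199426658997
dish [ 523.2896153  -289.67111441   42.        ]
```

{"fn": "move_arm", "kwargs": {
  "deltas": [
    [3,-3.5,-0.2,0,0,0],
    [3.1,-3.6,-0.2,0,0,0],
    [3.1,-3.6,-0.2,0,0,0],
    [3.1,-3.6,-0.2,0,0,0],
    [3.1,-3.6,-0.2,0,0,0],
    [3.1,-3.6,0,0,0,0],
    [3.1,-3.6,0,0,0,0],
    [3.1,-3.6,0,0,0,0],
    [3.1,-3.6,0,0,0,0],
    [3.1,-3.6,0,0,0,0]
  ],
  "grip": 4.5
}}

```text
time_s: 1.15
eef_pos: [344.4, -65.8, 241.5]
ee_rot: [0.0, 0.989, 0.149, 0.0]
force: [1.9, -1.7, -0.2]
grip_width: 0.525
```

```bash
cat >> h.py <<'E'
from scipy.spatial.transform import Rotation as Ro
def pose(s=None):
    s=s or ctrl.sense(); q=s["ee_rot"]; return s["eef_pos"],Ro.from_quat([q[1],q[2],q[3],q[0]])
def log():
    import json
    s=ctrl.sense(); open("log.jsonl","a").write(json.dumps({k:np.array(s[k]).tolist() for k in("joints","eef_pos","ee_rot","time_s")})+"\n")
    return s
def tgt(pos,R=None):
    p,r=pose(); 
    print("pos",p.round(1),"delta tool cm",(r.inv().apply(np.array(pos)-p)/10).round(2))
    if R is not None: print("rotvec tool deg",np.degrees((r.inv()*R).as_rotvec()).round(2))
def down(az):  # tool x azimuth deg, pointing down
    a=np.radians(az);x=np.array([np.cos(a),np.sin(a),0]);z=np.array([0,0,-1.]);return Ro.from_matrix(np.c_[x,np.cross(z,x),z])
E
python3 - <<'E'
from h import *
s=log(); print(s["time_s"],s["joints"].round(3),s["grip_width"])
tgt([502.2,294.9,245],down(4.64))
E
```

```text
1.15 [-0.527 -0.098  1.933  0.     1.306  0.746] 0.5245085242349783
pos [344.4 -65.8 241.5] delta tool cm [ 25.69 -29.83  -0.36]
rotvec tool deg [ 0.03 -0.03 12.46]
```

{"fn": "move_arm", "kwargs": {
  "deltas": [
    [3.1,-3.6,0,0,0,0],
    [3.1,-3.6,0,0,0,0],
    [3.1,-3.6,0,0,0,0],
    [3.1,-3.6,0,0,0,0],
    [3.1,-3.6,0,0,0,0],
    [3.1,-3.6,0,0,0,0],
    [3.0,-3.4,0,0,0,0],
    [2.6,-3,0,0,0,6.2],
    [0,0,0,0,0,6.2],
    [0,0,0,0,0,0]
  ]
}}

```text
time_s: 2.15
eef_pos: [492.8, 271.8, 240.5]
ee_rot: [0.0, 0.999, 0.041, -0.001]
force: [-1.5, -0.1, -0.1]
grip_width: 0.529
```

```bash
python3 - <<'E'
from h import *
s=log(); print(s["time_s"],s["joints"].round(3),s["grip_width"])
tgt([502.2,294.9,192],down(4.64))
p=eyes.camera_params("wrist"); im=eyes.capture("wrist"); cv2.imwrite("pics/w1.png",im)
np.save("w1p.npy",p,allow_pickle=True)
E
```

```text
2.15 [ 0.296  0.391  1.364 -0.     1.388  1.784] 0.5289023808741067
pos [492.8 271.8 240.5] delta tool cm [ 1.13 -2.23  4.85]
rotvec tool deg [0.02 0.08 0.11]
```

View pics/w1.png

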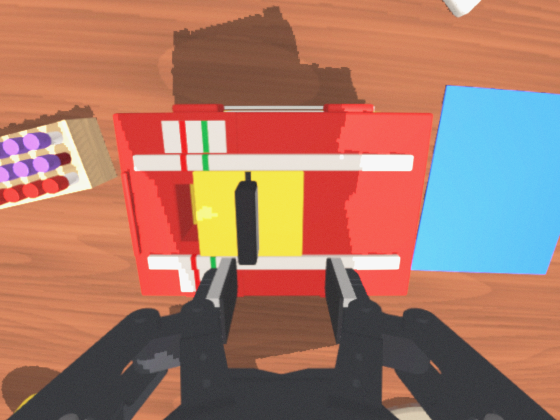

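```bash
python3 - <<'E'
from h import *
p=np.load("w1p.npy",allow_pickle=True).item()
c=np.array([503.58,277.32,180]);a=np.radians(4.64);u=np.array([-np.sin(a),np.cos(a),0]);v=np.array([np.cos(a),np.sin(a),0])
for n,uv,z in [("ptr",(248.5,173),186),("ribT",(248,184),209),("ribM",(248,222),209),("gT",(205,140),182),("gR",(205.5,162),185),("gB",(213,262),185),("rT",(184,160),185),("lidTL",(115,114),180),("lidTR",(432,113),180),("lidBL",(142,296),180),("lidBR",(409,296),180)]:
    X=onz(p,uv,z); print(n,X.round(1),((X-c)@v).round(1),((X-c)@u).round(1))
E
```

```text
ptr [530.7 295.6 186. ] 28.6 16.1
ribT [529.5 293.6 209. ] 27.1 14.1
ribM [506.4 292.5 209. ] 4.0 14.9
gT [548.8 324.5 182. ] 48.9 43.3
gR [535.4 323.3 185. ] 35.4 43.3
gB [464.6 317.6 185. ] -35.6 43.3
rT [535.6 337.  185. ] 36.7 56.9
lidTL [560.4 381.8 180. ] 65.1 99.6
lidTR [577.3 184.  180. ] 65.9 -99.0
lidBL [427.8 372.6 180. ] -67.8 101.1
lidBR [444.7 170.  180. ] -67.3 -102.2
```

{"fn": "move_arm", "kwargs": {
  "deltas": [
    [0.6,-1,0,0,0,0],
    [0.5,-1.1,0,0,0,0],
    [0,0,1,0,0,0],
    [0,0,1.5,0,0,0],
    [0,0,1.5,0,0,0],
    [0,0,0.9,0,0,0],
    [0,0,0,0,0,0],
    [0,0,0,0,0,0],
    [0,0,0,0,0,0],
    [0,0,0,0,0,0]
  ]
}}

```text
time_s: 3.2
eef_pos: [502.4, 293.0, 192.9]
ee_rot: [-0.0, 0.999, 0.041, 0.001]
force: [-0.8, 0.9, 0.1]
grip_width: 0.529
```

{"fn": "move_arm", "kwargs": {
  "deltas": [
    [0,0,0,0,0,0],
    [0,0,0,0,0,0],
    [0,0,0,0,0,0],
    [0,0,0,0,0,0],
    [0,0,0,0,0,0],
    [0,0,0,0,0,0],
    [0,0,0,0,0,0],
    [0,0,0,0,0,0],
    [0,0,0,0,0,0],
    [0,0,0,0,0,0]
  ],
  "grip": 0.8,
  "newtons": 30
}}

```text
time_s: 4.2
eef_pos: [502.3, 293.1, 192.6]
ee_rot: [-0.0, 0.999, 0.041, 0.0]
force: [-2.2, 0.8, 5.0]
grip_width: 0.13
```

```bash
python3 - <<'E'
from h import *
s=log(); print(s["time_s"],s["joints"].round(3),s["grip_width"],s["force"])
tgt([505.0,260.4,190],down(4.64))
im=eyes.capture("wrist"); cv2.imwrite("pics/w2.png",im)
E
```

```text
4.2 [0.327 0.467 1.378 0.    1.296 1.815] 0.12972490777665557 [-2.19038335  0.82107076  5.03194493]
pos [502.3 293.1 192.6] delta tool cm [-0.    3.28  0.25]
rotvec tool deg [-0.01 -0.02  0.08]
```

View pics/w2.png

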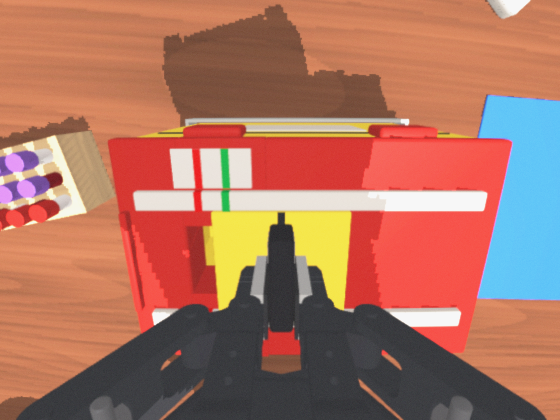

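{"fn": "move_arm", "kwargs": {
  "deltas": [
    [0,0.4,0,0,0,0],
    [0,0.5,0,0,0,0],
    [0,0.5,0,0,0,0],
    [0,0.5,0,0,0,0],
    [0,0.5,0,0,0,0],
    [0,0.4,0,0,0,0],
    [0,0.3,0,0,0,0],
    [0,0.2,0,0,0,0],
    [0,0.1,0,0,0,0],
    [0,0,0,0,0,0]
  ]
}}

```text
time_s: 5.25
eef_pos: [504.9, 261.0, 192.6]
ee_rot: [-0.002, 0.999, 0.041, 0.001]
force: [-0.7, 11.4, 3.5]
grip_width: 0.13
```

```bash
python3 - <<'E'
from h import *
s=log(); print(s["time_s"],s["joints"].round(3),s["grip_width"],s["force"])
tgt([505.0,260.4,190],down(4.64))
p=eyes.camera_params("wrist");im=eyes.capture("wrist"); cv2.imwrite("pics/w3.png",im)
np.save("w3p.npy",p,allow_pickle=True)
E
```

```text
5.25 [0.269 0.437 1.423 0.004 1.279 1.756] 0.12979952523336444 [-0.74889888 11.37183082  3.51653319]
pos [504.9 261.  192.6] delta tool cm [0.   0.06 0.26]
rotvec tool deg [-0.26 -0.07  0.1 ]
```

View pics/w3.png

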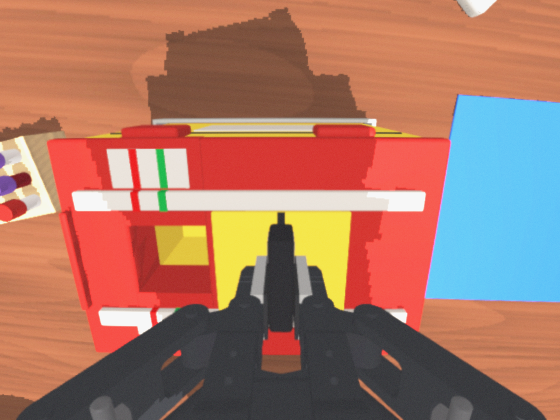

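```bash
python3 - <<'E'
from h import *
p=np.load("w3p.npy",allow_pickle=True).item()
im=cv2.imread("pics/w3.png");cv2.imwrite("pics/w3c.png",cv2.resize(im[140:320,90:300],None,fx=3.5,fy=3.3,interpolation=cv2.INTER_CUBIC))
c=np.array([503.58,277.32,180]);a=np.radians(4.64);u=np.array([-np.sin(a),np.cos(a),0]);v=np.array([np.cos(a),np.sin(a),0])
for n,uv,z in [("ptr",(281,214),185),("gR",(162.5,200),185),("rR",(135,200),185),("edge",(212,230),185),("holeR",(208,230),180),("holeL",(138,230),180)]:
    X=onz(p,uv,z); print(n,X.round(1),((X-c)@v).round(1),((X-c)@u).round(1))
E
```

```text
ptr [533.6 263.3 185. ] 28.8 -16.4
gR [536.  323.2 185. ] 36.0 43.2
rR [534.8 337.3 185. ] 36.0 57.2
edge [521.8 298.1 185. ] 19.9 19.2
holeR [519.5 301.3 180. ] 17.8 22.6
holeL [516.2 339.1 180. ] 17.6 60.6
```

View pics/w3c.png

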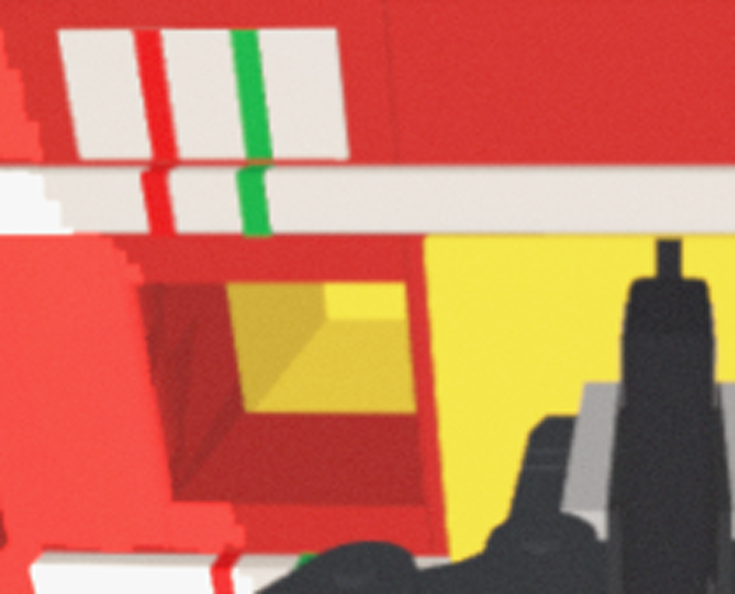

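{"fn": "move_arm", "kwargs": {
  "deltas": [
    [0,0.1,0,0,0,0],
    [0,0,0,0,0,0],
    [0,-0.1,0,0,0,0],
    [0,0,0,0,0,0],
    [0,0,0,0,0,0],
    [0,0,-0.2,0,0,0],
    [0,0,-1,0,0,0],
    [0,0,-2,0,0,0],
    [0,0,-2,0,0,0],
    [0,0,-2,0,0,0]
  ],
  "grip": 4.5
}}

```text
time_s: 6.3
eef_pos: [505.1, 259.1, 266.0]
ee_rot: [-0.0, 0.999, 0.041, 0.0]
force: [0.2, 0.0, -0.1]
grip_width: 0.527
```

{"fn": "move_arm", "kwargs": {
  "deltas": [
    [-0.5,4.8,0,0,0,0],
    [-0.5,4.8,0,0,0,0],
    [-0.5,4.8,0,0,0,0],
    [-0.5,4.8,0,0,0,0],
    [-0.5,4.8,0,0,0,0],
    [-0.5,4.8,0,0,0,0],
    [-0.5,4.8,0,0,0,0],
    [-0.5,4.8,0,0,0,0],
    [-0.5,4.8,1,0,0,0],
    [-0.5,4.8,1,0,0,0]
  ]
}}

```text
time_s: 7.3
eef_pos: [494.5, -225.6, 245.3]
ee_rot: [0.001, 0.999, 0.041, 0.001]
force: [0.5, 0.4, 0.5]
grip_width: 0.527
```

{"fn": "move_arm", "kwargs": {
  "deltas": [
    [-0.5,4.8,1,0,0,0],
    [-0.5,4.2,1,0,0,0],
    [0,0,1,0,0,-7.2],
    [0,0,1,0,0,-7.2],
    [0,0,1,0,0,-7.2],
    [0,0,1,0,0,-7.2],
    [0,0,1,0,0,-7.1],
    [0,0,0,0,0,0],
    [0,0,0,0,0,0],
    [0,0,0,0,0,0]
  ]
}}

```text
time_s: 8.3
eef_pos: [492.4, -314.2, 175.3]
ee_rot: [0.001, 0.938, 0.346, 0.0]
force: [-0.1, 0.2, 0.4]
grip_width: 0.524
```

```bash
python3 - <<'E'
from h import *
s=log(); print(s["time_s"],s["joints"].round(3),s["grip_width"],s["force"])
tgt([488,-319,150],down(40.5))
p=eyes.camera_params("wrist");im=eyes.capture("wrist"); cv2.imwrite("pics/w4.png",im)
np.save("w4p.npy",p,allow_pickle=True)
E
```

```text
8.3 [-0.768  0.487  1.394 -0.     1.259  0.096] 0.5243562173528511 [-0.10835162  0.15431888  0.3630166 ]
pos [ 492.4 -314.2  175.3] delta tool cm [-0.65  0.08  2.53]
rotvec tool deg [ 0.08 -0.01 -0.02]
```

View pics/w4.png

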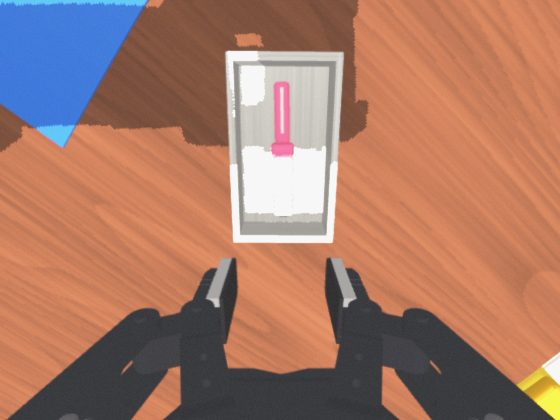

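```bash
python3 - <<'E'
from h import *
p=np.load("w4p.npy",allow_pickle=True).item()
im=cv2.imread("pics/w4.png");cv2.imwrite("pics/w4c.png",cv2.resize(im[40:250,215:355],None,fx=4,fy=2.8,interpolation=cv2.INTER_CUBIC))
X={}
for n,uv,z in [("needle",(282,83),21),("colrear",(283,155),24),("colfront",(283,143),24),("tail",(283.5,215),23),("dTL",(227,52),42),("dTR",(343,52),42),("dBL",(234,243),42),("dBR",(334,243),42)]:
    X[n]=onz(p,uv,z); print(n,X[n].round(1))
d=X["needle"]-X["tail"]; print(np.linalg.norm(d[:2]),np.degrees(np.arctan2(d[1],d[0])),np.linalg.norm((X["colrear"]-X["tail"])[:2]))
print((X["dTL"]+X["dTR"]+X["dBL"]+X["dBR"])/4)
E
```

```text
needle [ 568.9 -250.    21. ]
colrear [ 521.4 -291.8   24. ]
colfront [ 529.8 -284.6   24. ]
tail [ 476.2 -331.2   23. ]
dTL [ 557.1 -201.9   42. ]
dTR [ 617.5 -272.7   42. ]
dBL [ 428.6 -309.    42. ]
dBR [ 491.1 -382.3   42. ]
123.1824088644601 41.23207080510293 59.8855287829299
[ 523.59661759 -291.49533928   42.        ]
```

View pics/w4c.png

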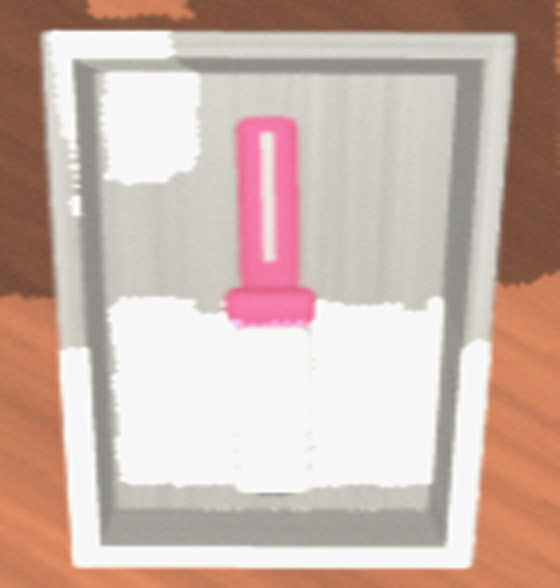

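```bash
cat > kin.py <<'E'
import numpy as np
from scipy.spatial.transform import Rotation as Ro
from scipy.optimize import least_squares
def R(ax,a): return Ro.from_rotvec(np.array(ax)*a)
Y=[0,1,0];Z=[0,0,1]
# par: d1, a1(x at shoulder), off y, a2, a3x, d4, d6
def fk(q,p):
    d1,a1,oy,a2,a3,d4,d6=p
    r=R(Z,q[0]); P=r.apply([a1,oy,d1]); 
    r=r*R(Y,q[1]); P=P+r.apply([0,0,a2])
    r=r*R(Y,q[2]); P=P+r.apply([a3,0,d4])
    r=r*R(Z,q[3])*R(Y,q[4]); r6=r*R(Z,q[5]); P=P+r6.apply([0,0,d6])
    return P,r6*R(Z,np.pi/2)
E
python3 - <<'E'
from kin import *; import json
L=[json.loads(l) for l in open("log.jsonl")]
L.append(dict(joints=[-1.49537899,.313326969,1.49826411,0,1.3309783,-.223377432],eef_pos=[154.526,-501.545,230.863],ee_rot=[-4.87e-4,.98886,.14884,3e-5]))
for l in L:
    P,r=fk(l["joints"],[300,0,100,400,0,400,200]); q=l["ee_rot"]; r0=Ro.from_quat([q[1],q[2],q[3],q[0]])
    print(np.array(l["joints"]).round(3),np.degrees((r0.inv()*r).magnitude()).round(2))
f=lambda p:np.concatenate([fk(l["joints"],p)[0]-l["eef_pos"] for l in L])
# tool down: d1-d6 degenerate; fix a1=0
for a1 in (0,):
    s=least_squares(lambda x:f([x[0],a1,x[1],x[2],x[3],x[4],200]),[350,100,400,0,400]); print(s.x.round(2),np.abs(s.fun).max())
    s=least_squares(lambda x:f([x[0],a1,x[1],x[2],0,x[3],200]),[350,100,400,400]); print(s.x.round(2),np.abs(s.fun).max())
E
```

```text
[-0.527 -0.098  1.933  0.     1.306  0.746] 0.0
[ 0.296  0.391  1.364 -0.     1.388  1.784] 0.0
[0.327 0.467 1.378 0.    1.296 1.815] 0.0
[0.269 0.437 1.423 0.004 1.279 1.756] 0.0
[-0.768  0.487  1.394 -0.     1.259  0.096] 0.0
[-1.495  0.313  1.498  0.     1.331 -0.223] 0.0
[144.49 116.34 438.88  37.52 397.13] 0.1983482768422391
[106.91 116.34 437.68 387.54] 2.905406466845591
```

```bash
cat >> kin.py <<'E'
lo=np.array([-2.94,-.97,.19,-1.23,.02,-2.88]);hi=np.array([2.94,2.17,2.56,4.37,3.11,2.88])
def par(d6,d1off=-55.51): return [d6+d1off,0,116.34,438.88,37.52,397.13,d6]
def ik(P,Rt,p,n=30,seed=0,q0=None):
    rng=np.random.default_rng(seed); out=[]
    for k in range(n):
        x0=q0 if q0 is not None and k==0 else rng.uniform(lo,hi)
        f=lambda q:(lambda a:np.r_[(a[0]-P)/100,(Rt.inv()*a[1]).as_rotvec()])(fk(q,p))
        s=least_squares(f,np.clip(x0,lo+1e-3,hi-1e-3),bounds=(lo,hi))
        if s.cost<1e-8 and not any(np.abs(s.x-o).max()<.02 for o in out): out.append(s.x)
    return out
def tool(psi,pitch=0,grasp=None):
    # fingers azimuth psi (deg), pointing down by pitch deg below horizontal; tool x points (roughly) down = needle direction
    a=np.radians(psi);b=np.radians(pitch)
    z=np.array([np.cos(a)*np.cos(b),np.sin(a)*np.cos(b),-np.sin(b)])
    x=np.array([-np.cos(a)*np.sin(b),-np.sin(a)*np.sin(b),-np.cos(b)])
    return Ro.from_matrix(np.c_[x,np.cross(z,x),z])
E
python3 - <<'E'
from kin import *
G=np.array([499.9,322.2,240])
for d6 in (180,260):
  for pitch in (0,12):
    for psi in range(-180,180,30):
        Rt=tool(psi,pitch); P=G+19*Rt.as_matrix()[:,2]
        for q in ik(P,Rt,par(d6),16): print(d6,pitch,psi,q.round(2))
E
```

```text
180 0 -180 [0.29 0.94 0.91 0.84 2.74 2.37]
180 0 -150 [ 0.41  0.99  0.8  -0.49  2.89  1.1 ]
180 0 -120 [ 0.51  0.95  0.88 -1.16  2.55  0.48]
180 0 0 [0.51 0.41 1.87 3.85 0.85 1.05]
180 0 30 [0.32 0.35 1.96 2.84 0.77 1.79]
180 0 60 [0.15 0.39 1.9  2.06 1.08 2.3 ]
180 0 90 [0.09 0.51 1.7  1.62 1.5  2.5 ]
180 0 120 [0.11 0.67 1.42 1.36 1.92 2.58]
180 0 150 [0.19 0.82 1.14 1.16 2.35 2.58]
180 12 -180 [0.3  0.9  0.89 0.61 2.62 2.18]
180 12 -150 [ 0.41  0.95  0.79 -0.3   2.74  1.27]
180 12 -120 [ 0.51  0.92  0.86 -0.92  2.47  0.65]
180 12 -90 [ 0.6   0.8   1.07 -1.15  2.05  0.48]
180 12 0 [0.5  0.36 1.83 4.1  0.61 0.82]
180 12 30 [0.32 0.3  1.92 2.7  0.48 1.93]
180 12 60 [0.16 0.34 1.86 1.82 0.9  2.5 ]
180 12 90 [0.1  0.47 1.67 1.44 1.38 2.6 ]
180 12 120 [0.12 0.62 1.4  1.19 1.83 2.6 ]
180 12 150 [0.19 0.78 1.12 0.98 2.25 2.5 ]
260 0 -180 [0.27 1.24 0.51 1.   2.82 2.54]
260 0 0 [0.61 0.49 2.06 3.84 1.1  1.21]
260 0 30 [0.27 0.41 2.23 2.86 1.09 1.71]
260 0 60 [-0.01  0.47  2.11  2.02  1.3   2.07]
260 0 90 [-0.07  0.62  1.79  1.52  1.62  2.3 ]
260 0 120 [-0.    0.82  1.38  1.24  1.99  2.44]
260 0 150 [0.12 1.03 0.94 1.09 2.4  2.52]
260 12 -180 [0.27 1.17 0.52 0.68 2.72 2.27]
260 12 -150 [ 0.42  1.31  0.23 -0.51  2.93  1.04]
260 12 -120 [ 0.56  1.21  0.44 -1.02  2.58  0.51]
260 12 -90 [ 0.68  1.    0.86 -1.11  2.13  0.5 ]
260 12 0 [0.6  0.38 2.03 4.01 0.81 1.02]
260 12 30 [0.28 0.29 2.19 2.77 0.72 1.8 ]
260 12 60 [0.   0.35 2.08 1.85 1.07 2.27]
260 12 90 [-0.06  0.53  1.77  1.37  1.48  2.42]
260 12 120 [0.   0.74 1.37 1.1  1.89 2.47]
260 12 150 [0.12 0.96 0.94 0.92 2.31 2.45]
```

{"fn": "move_arm", "kwargs": {
  "deltas": [
    [-0.4,0.1,2,0,0,0],
    [-0.4,0.1,3,0,0,0],
    [0,0,3,0,0,0],
    [0,0,3,0,0,0],
    [0,0,2,0,0,0],
    [0,0,1.5,0,0,0],
    [0,0,1,0,0,0],
    [0,0,0,0,0,0],
    [0,0,0,0,0,0],
    [0,0,0,0,0,0]
  ]
}}

```text
time_s: 9.35
eef_pos: [487.8, -321.1, 20.4]
ee_rot: [0.001, 0.938, 0.347, 0.0]
force: [0.6, -0.4, 0.0]
grip_width: 0.528
```

```bash
python3 - <<'E'
from h import *
s=log(); print(s["time_s"],s["joints"].round(3),s["grip_width"],s["force"])
tgt([487.5,-321.3,6.5],down(41))
p=eyes.camera_params("wrist");im=eyes.capture("wrist"); cv2.imwrite("pics/w5.png",im)
E
```

```text
9.35 [-0.783  0.678  1.529  0.     0.933  0.079] 0.5278041264612051 [ 0.62214083 -0.40867355  0.0110974 ]
pos [ 487.8 -321.1   20.4] delta tool cm [-0.04 -0.01  1.39]
rotvec tool deg [ 0.11 -0.01 -0.38]
```

View pics/w5.png

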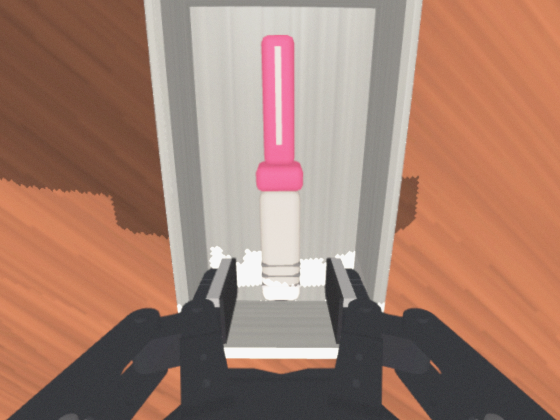

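{"fn": "move_arm", "kwargs": {
  "deltas": [
    [0,0,0.5,0,0,0],
    [0,0,0.5,0,0,0],
    [0,0,0.35,0,0,0],
    [0,0,0,0,0,0],
    [0,0,0,0,0,0],
    [0,0,0,0,0,0],
    [0,0,0,0,0,0],
    [0,0,0,0,0,0],
    [0,0,0,0,0,0],
    [0,0,0,0,0,0]
  ]
}}

```text
time_s: 10.4
eef_pos: [487.4, -320.6, 5.8]
ee_rot: [0.0, 0.938, 0.347, 0.0]
force: [-0.5, -1.0, 0.0]
grip_width: 0.528
```

{"fn": "move_arm", "kwargs": {
  "deltas": [
    [0,0,0,0,0,0],
    [0,0,0,0,0,0],
    [0,0,0,0,0,0],
    [0,0,0,0,0,0],
    [0,0,0,0,0,0],
    [0,0,0,0,0,0],
    [0,0,0,0,0,0],
    [0,0,0,0,0,0],
    [0,0,0,0,0,0],
    [0,0,0,0,0,0]
  ],
  "grip": 1.5,
  "newtons": 35
}}

```text
time_s: 11.4
eef_pos: [487.5, -320.7, 5.9]
ee_rot: [0.0, 0.938, 0.347, 0.0]
force: [-0.1, -0.7, 4.0]
grip_width: 0.218
```

{"fn": "move_arm", "kwargs": {
  "deltas": [
    [0,0,-0.5,0,0,0],
    [0,0,-1,0,0,0],
    [0,0,-2,0,0,0],
    [0,0,-3,0,0,0],
    [0,0,-4,0,0,0],
    [0,0,-4,0,0,0],
    [0,0,-4,0,0,0],
    [0,0,-4,0,0,0],
    [0,0,-2,0,-5,0],
    [0,0,0,0,-8,0]
  ]
}}

```text
time_s: 12.4
eef_pos: [487.2, -322.3, 255.8]
ee_rot: [0.043, 0.932, 0.343, -0.106]
force: [-0.5, -0.4, -0.6]
grip_width: 0.221
```

```bash
python3 - <<'E'
from h import *
s=log(); print(s["time_s"],s["joints"].round(3),s["grip_width"],s["force"])
p=eyes.camera_params("wrist");im=eyes.capture("wrist"); cv2.imwrite("pics/w6.png",im)
from kin import *; import json
L=[json.loads(l) for l in open("log.jsonl")]
f=lambda x:np.concatenate([fk(l["joints"],[x[0],0,*x[1:]])[0]-l["eef_pos"] for l in L])
s=least_squares(f,[150,116,439,37,397,200]); print(s.x.round(2),np.abs(s.fun).max())
E
```

```text
12.4 [-0.685  0.473  1.221 -0.228  1.483  0.205] 0.22102565761855525 [-0.52032712 -0.42078923 -0.64314188]
[201.3 116.3 438.9  39.  397.5 255.3] 2.2737367544323206e-13
```

View pics/w6.png

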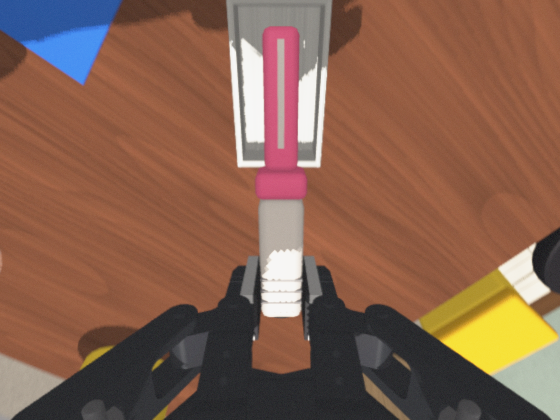

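```bash
cat >> kin.py <<'E'
PAR=[201.3,0,116.3,438.9,39.0,397.5,255.3]
E
python3 - <<'E'
from kin import *
for h in (50,130):
 G=np.array([499.9,322.2,180+h])
 for pitch in (3,6,9,12,15):
    for psi in (-150,-135,-120,-110,-100,-90,0,15,30):
        Rt=tool(psi,pitch); P=G+7*Rt.as_matrix()[:,2]
        for q in ik(P,Rt,PAR,10):
            q0=np.minimum(q-lo,hi-q); print(h,pitch,psi,q.round(2),"margin",q0.min().round(2))
E
```

```text
50 3 0 [0.62 0.47 2.07 3.88 1.04 1.18] margin 0.49
50 3 15 [0.46 0.41 2.19 3.38 0.99 1.45] margin 0.37
50 3 30 [0.27 0.39 2.24 2.84 1.02 1.72] margin 0.32
50 6 -120 [ 0.57  1.28  0.37 -1.21  2.63  0.36] margin 0.02
50 6 -110 [ 0.61  1.21  0.52 -1.18  2.48  0.4 ] margin 0.05
50 6 -100 [ 0.66  1.13  0.67 -1.18  2.33  0.44] margin 0.05
50 6 -90 [ 0.7   1.06  0.83 -1.2   2.18  0.47] margin 0.03
50 6 0 [0.62 0.44 2.06 3.92 0.97 1.14] margin 0.45
50 6 15 [0.46 0.38 2.18 3.39 0.9  1.43] margin 0.38
50 6 30 [0.27 0.35 2.23 2.82 0.93 1.74] margin 0.33
50 9 -120 [ 0.57  1.26  0.37 -1.13  2.61  0.42] margin 0.1
50 9 -110 [ 0.61  1.19  0.52 -1.12  2.46  0.44] margin 0.11
50 9 -100 [ 0.66  1.12  0.68 -1.13  2.31  0.46] margin 0.1
50 9 -90 [ 0.69  1.04  0.83 -1.15  2.16  0.48] margin 0.08
50 9 0 [0.61 0.41 2.05 3.96 0.89 1.09] margin 0.41
50 9 15 [0.46 0.35 2.17 3.41 0.8  1.41] margin 0.39
50 9 30 [0.27 0.32 2.22 2.8  0.84 1.77] margin 0.34
50 12 -135 [ 0.49  1.34  0.19 -1.03  2.81  0.5 ] margin 0.0
50 12 -120 [ 0.57  1.24  0.39 -1.05  2.59  0.48] margin 0.18
50 12 -110 [ 0.61  1.17  0.53 -1.06  2
[... 1164 characters left out ...]
 1.29] margin 0.45
130 9 30 [0.27 0.12 2.16 2.68 0.6  1.92] margin 0.4
130 12 -100 [ 0.65  1.03  0.6  -1.21  2.35  0.31] margin 0.02
130 12 -90 [ 0.69  0.95  0.76 -1.2   2.2   0.34] margin 0.03
130 12 0 [0.61 0.23 1.98 4.21 0.7  0.77] margin 0.16
130 12 15 [0.46 0.14 2.09 3.56 0.48 1.24] margin 0.46
130 12 30 [0.27 0.1  2.14 2.61 0.51 1.99] margin 0.42
130 15 -110 [ 0.61  1.1   0.43 -1.18  2.5   0.3 ] margin 0.05
130 15 -100 [ 0.65  1.02  0.6  -1.15  2.34  0.33] margin 0.08
130 15 -90 [ 0.69  0.94  0.76 -1.15  2.19  0.35] margin 0.08
130 15 0 [0.61 0.21 1.96 4.31 0.64 0.66] margin 0.06
130 15 15 [0.45 0.12 2.07 3.64 0.4  1.16] margin 0.38
130 15 30 [0.27 0.08 2.11 2.52 0.43 2.08] margin 0.41
```

```bash
cat > plan.py <<'E'
from h import *
from kin import *
def rows(q0,q1,n,via=None,P0=None,R0=None):
    pts=[q0]+([via] if via is not None else [])+[q1]
    t=np.linspace(0,1,n+1); 
    Q=np.array([np.interp(t,np.linspace(0,1,len(pts)),[p[i] for p in pts]) for i in range(6)]).T
    P,r=fk(Q[0],PAR); out=[];mx=0
    for q in Q[1:]:
        P2,r2=fk(q,PAR); d=r.inv().apply(P2-P)/10; w=np.degrees((r.inv()*r2).as_rotvec())
        d=d.round(1);w=w.round(1); out.append([*d,*w])
        P=P+r.apply(d*10); r=r*Ro.from_rotvec(np.radians(w))
        n_=r.as_matrix(); ax=P-7*n_[:,2]; needle=ax+112*n_[:,0]; tail=ax-15*n_[:,0]; wr=P-255*n_[:,2]
        print(q.round(2),"tcp",P.round(0),"ndl",needle.round(0),"wrist",wr.round(0),"|",np.linalg.norm(d).round(1),np.linalg.norm(w).round(1))
    return out,P,r
E
python3 - <<'E'
from plan import *
G=np.array([499.9,322.2,180+130]); Rt=tool(15,2); P=G+7*Rt.as_matrix()[:,2]
q1=ik(P,Rt,PAR,1,q0=np.array([.46,.21,2.14,3.43,.75,1.37]))[0]
q0=ctrl.sense()["joints"]
o,P,r=rows(q0,q1,30)
for i in (0,10,20): print([[float(v) for v in x] for x in o[i:i+10]])
E
```

```text
[-0.64  0.47  1.25 -0.11  1.46  0.25] tcp [ 514. -273.  241.] ndl [ 599. -201.  234.] wrist [ 539. -256.  494.] | 5.4 6.9
[-0.6   0.46  1.28  0.01  1.44  0.29] tcp [ 536. -225.  232.] ndl [ 624. -155.  239.] wrist [ 543. -233.  487.] | 5.4 6.9
[-0.56  0.45  1.31  0.13  1.41  0.33] tcp [ 557. -176.  227.] ndl [ 645. -109.  246.] wrist [ 548. -209.  480.] | 5.4 6.9
[-0.53  0.44  1.35  0.25  1.39  0.36] tcp [ 574. -127.  226.] ndl [663. -65. 257.] wrist [ 549. -185.  473.] | 5.2 6.9
[-0.49  0.44  1.38  0.37  1.37  0.4 ] tcp [589. -78. 229.] ndl [678. -23. 270.] wrist [ 551. -161.  467.] | 5.1 6.9
[-0.45  0.43  1.41  0.5   1.34  0.44] tcp [602. -30. 234.] ndl [691.  16. 283.] wrist [ 551. -137.  460.] | 5.0 7.0
[-0.41  0.42  1.44  0.62  1.32  0.48] tcp [611.  16. 242.] ndl [700.  53. 299.] wrist [ 549. -113.  453.] | 4.8 7.2
[-0.37  0.41  1.47  0.74  1.3   0.52] tcp [618.  60. 253.] ndl [708.  86. 315.] wrist [547. -90. 447.] | 4.6 7.1
[-0.34  0.4   1.5   0.86  1.27  0.56] tcp [624. 102. 266.] ndl [714. 116. 331.] wrist [544. -67. 440.] | 4.4 7.2
[-0.3   0.39  1.53  0.98  1.25  0.6 ] tcp
[... 2556 characters left out ...]
, -3.3, 1.6, 4.2, 4.4, 3.9]]
[[1.3, -3.3, 1.7, 4.2, 4.2, 4.3], [0.8, -3.0, 1.6, 4.3, 3.9, 4.8], [0.3, -2.9, 1.6, 4.1, 3.6, 5.1], [0.0, -2.5, 1.4, 4.1, 3.3, 5.5], [-0.3, -2.2, 1.4, 4.0, 3.1, 5.8], [-0.5, -1.9, 1.1, 3.8, 3.0, 6.1], [-0.7, -1.5, 1.0, 3.6, 2.8, 6.4], [-0.9, -1.2, 0.7, 3.4, 2.7, 6.7], [-0.8, -0.7, 0.5, 3.1, 2.6, 6.8], [-0.8, -0.4, 0.2, 3.0, 2.7, 7.0]]
[[-0.7, -0.1, 0.0, 2.7, 2.6, 7.2], [-0.6, 0.2, -0.2, 2.6, 2.7, 7.2], [-0.2, 0.5, -0.5, 2.4, 2.8, 7.3], [-0.1, 0.6, -0.8, 2.2, 2.9, 7.3], [0.3, 0.7, -0.9, 2.2, 3.0, 7.3], [0.6, 0.8, -1.2, 2.1, 3.1, 7.3], [1.0, 0.7, -1.3, 2.1, 3.2, 7.2], [1.3, 0.7, -1.5, 2.1, 3.3, 7.2], [1.7, 0.4, -1.7, 2.2, 3.5, 7.0], [1.9, 0.3, -1.7, 2.4, 3.5, 6.9]]
```

```bash
python3 - <<'E' | grep -v tcp
from plan import *
G=np.array([499.9,322.2,180+155]); Rt=tool(15,2); P=G+7*Rt.as_matrix()[:,2]
q1=ik(P,Rt,PAR,1,q0=np.array([.46,.21,2.14,3.43,.75,1.37]))[0]
print(q1)
q0=ctrl.sense()["joints"]
o,P,r=rows(q0,q1,40)
for i in (0,10,20,30): print([[float(v) for v in x] for x in o[i:i+10]])
E
```

```text
[0.45810202 0.16763272 2.11935022 3.44750747 0.70395398 1.34147963]
[[3.9, -1.3, -0.1, 0.6, 5.2, 0.4], [3.7, -1.5, 0.1, 0.8, 5.1, 0.5], [3.7, -1.7, 0.3, 1.2, 5.1, 0.7], [3.5, -1.9, 0.4, 1.4, 4.9, 0.9], [3.3, -2.0, 0.5, 1.7, 4.9, 1.1], [3.1, -2.2, 0.7, 1.9, 4.7, 1.3], [3.0, -2.3, 0.8, 2.2, 4.6, 1.5], [2.7, -2.4, 0.9, 2.3, 4.4, 1.7], [2.4, -2.4, 0.9, 2.6, 4.3, 2.0], [2.2, -2.6, 1.1, 2.7, 4.1, 2.2]]
[[1.9, -2.5, 1.1, 2.8, 3.9, 2.4], [1.7, -2.6, 1.1, 2.9, 3.7, 2.7], [1.4, -2.5, 1.2, 3.0, 3.6, 2.9], [1.1, -2.5, 1.2, 3.0, 3.4, 3.1], [0.8, -2.5, 1.1, 3.1, 3.2, 3.4], [0.6, -2.3, 1.2, 3.0, 3.0, 3.6], [0.4, -2.2, 1.1, 3.1, 2.9, 3.8], [0.2, -2.0, 1.0, 3.0, 2.7, 4.1], [-0.1, -1.9, 1.0, 2.9, 2.6, 4.2], [-0.2, -1.7, 0.9, 2.9, 2.5, 4.4]]
[[-0.4, -1.5, 0.8, 2.7, 2.3, 4.7], [-0.4, -1.3, 0.7, 2.7, 2.2, 4.7], [-0.6, -1.1, 0.6, 2.6, 2.2, 5.0], [-0.6, -0.9, 0.5, 2.4, 2.1, 5.1], [-0.7, -0.7, 0.3, 2.3, 2.1, 5.2], [-0.6, -0.5, 0.2, 2.1, 2.0, 5.3], [-0.6, -0.2, 0.0, 2.1, 2.0, 5.4], [-0.6, -0.1, -0.1, 1.9, 2.0, 5.5], [-0.4, 0.1, -0.2, 1.8, 2.0, 5.5], [-0.3, 0.2, -0.3, 1.7, 2.1, 5.6]]
[[-0.2, 0.4, -0.5, 1.6, 2.1, 5.6], [-0.0, 0.5, -0.6, 1.5, 2.2, 5.7], [0.1, 0.5, -0.7, 1.4, 2.2, 5.6], [0.4, 0.6, -0.9, 1.4, 2.3, 5.7], [0.5, 0.6, -0.9, 1.3, 2.3, 5.6], [0.7, 0.6, -1.0, 1.3, 2.5, 5.6], [1.0, 0.6, -1.1, 1.3, 2.5, 5.6], [1.1, 0.5, -1.2, 1.4, 2.5, 5.6], [1.3, 0.4, -1.2, 1.3, 2.6, 5.5], [1.5, 0.3, -1.3, 1.5, 2.7, 5.4]]
```

{"fn": "move_arm", "kwargs": {
  "deltas": [
    [3.9,-1.3,-0.1,0.6,5.2,0.4],
    [3.7,-1.5,0.1,0.8,5.1,0.5],
    [3.7,-1.7,0.3,1.2,5.1,0.7],
    [3.5,-1.9,0.4,1.4,4.9,0.9],
    [3.3,-2.0,0.5,1.7,4.9,1.1],
    [3.1,-2.2,0.7,1.9,4.7,1.3],
    [3.0,-2.3,0.8,2.2,4.6,1.5],
    [2.7,-2.4,0.9,2.3,4.4,1.7],
    [2.4,-2.4,0.9,2.6,4.3,2.0],
    [2.2,-2.6,1.1,2.7,4.1,2.2]
  ]
}}

```text
time_s: 13.45
eef_pos: [620.1, 36.7, 260.3]
ee_rot: [-0.244, 0.916, 0.227, 0.224]
force: [0.1, 1.1, -0.3]
grip_width: 0.227
```

```bash
python3 - <<'E' | grep -v tcp
from plan import *
s=log();print(s["time_s"],s["joints"].round(2),s["grip_width"])
q1=np.array([0.45810202,0.16763272,2.11935022,3.44750747,0.70395398,1.34147963])
print((s["joints"]+0*q1).round(2))
o,P,r=rows(s["joints"],q1,30)
for i in (0,10,20): print([[float(v) for v in x] for x in o[i:i+10]])
E
```

```text
13.45 [-0.4   0.4   1.45  0.7   1.29  0.48] 0.2271508569453382
[-0.4   0.4   1.45  0.7   1.29  0.48]
[[1.9, -2.5, 1.1, 2.8, 3.9, 2.4], [1.6, -2.6, 1.2, 2.8, 3.7, 2.7], [1.4, -2.5, 1.2, 3.0, 3.6, 2.9], [1.1, -2.4, 1.2, 3.0, 3.3, 3.2], [0.9, -2.4, 1.2, 3.0, 3.2, 3.4], [0.6, -2.3, 1.1, 3.0, 3.1, 3.6], [0.3, -2.2, 1.1, 3.0, 2.8, 3.8], [0.2, -2.0, 1.1, 3.0, 2.7, 4.1], [-0.1, -1.9, 1.0, 2.9, 2.6, 4.2], [-0.2, -1.6, 0.9, 2.8, 2.5, 4.4]]
[[-0.4, -1.5, 0.8, 2.7, 2.3, 4.7], [-0.5, -1.3, 0.7, 2.6, 2.2, 4.7], [-0.5, -1.1, 0.5, 2.5, 2.2, 5.0], [-0.7, -0.8, 0.5, 2.4, 2.1, 5.1], [-0.6, -0.7, 0.3, 2.3, 2.0, 5.2], [-0.7, -0.4, 0.2, 2.1, 2.0, 5.3], [-0.6, -0.3, 0.1, 2.0, 2.0, 5.4], [-0.5, -0.1, -0.1, 1.9, 2.0, 5.4], [-0.5, 0.2, -0.2, 1.8, 2.1, 5.6], [-0.3, 0.2, -0.4, 1.6, 2.0, 5.6]]
[[-0.2, 0.4, -0.5, 1.6, 2.1, 5.6], [-0.0, 0.5, -0.6, 1.4, 2.2, 5.6], [0.1, 0.6, -0.7, 1.4, 2.2, 5.7], [0.4, 0.6, -0.8, 1.4, 2.3, 5.6], [0.5, 0.6, -1.0, 1.3, 2.3, 5.6], [0.7, 0.6, -1.0, 1.2, 2.4, 5.6], [1.0, 0.6, -1.1, 1.3, 2.5, 5.6], [1.1, 0.5, -1.1, 1.3, 2.6, 5.6], [1.3, 0.4, -1.3, 1.4, 2.6, 5.4], [1.5, 0.3, -1.2, 1.4, 2.7, 5.5]]
```

Tracks the plan exactly; continue.

{"fn": "move_arm", "kwargs": {
  "deltas": [
    [1.9,-2.5,1.1,2.8,3.9,2.4],
    [1.6,-2.6,1.2,2.8,3.7,2.7],
    [1.4,-2.5,1.2,3.0,3.6,2.9],
    [1.1,-2.4,1.2,3.0,3.3,3.2],
    [0.9,-2.4,1.2,3.0,3.2,3.4],
    [0.6,-2.3,1.1,3.0,3.1,3.6],
    [0.3,-2.2,1.1,3.0,2.8,3.8],
    [0.2,-2.0,1.1,3.0,2.7,4.1],
    [-0.1,-1.9,1.0,2.9,2.6,4.2],
    [-0.2,-1.6,0.9,2.8,2.5,4.4]
  ]
}}

```text
time_s: 14.45
eef_pos: [630.1, 273.3, 379.4]
ee_rot: [-0.577, 0.756, -0.064, 0.303]
force: [0.2, -0.1, -0.5]
grip_width: 0.225
```

{"fn": "move_arm", "kwargs": {
  "deltas": [
    [-0.4,-1.5,0.8,2.7,2.3,4.7],
    [-0.5,-1.3,0.7,2.6,2.2,4.7],
    [-0.5,-1.1,0.5,2.5,2.2,5.0],
    [-0.7,-0.8,0.5,2.4,2.1,5.1],
    [-0.6,-0.7,0.3,2.3,2.0,5.2],
    [-0.7,-0.4,0.2,2.1,2.0,5.3],
    [-0.6,-0.3,0.1,2.0,2.0,5.4],
    [-0.5,-0.1,-0.1,1.9,2.0,5.4],
    [-0.5,0.2,-0.2,1.8,2.1,5.6],
    [-0.3,0.2,-0.4,1.6,2.0,5.6]
  ]
}}

```text
time_s: 15.45
eef_pos: [591.9, 336.2, 430.4]
ee_rot: [0.761, -0.469, 0.423, -0.146]
force: [0.0, 0.9, 0.4]
grip_width: 0.225
```

```bash
python3 - <<'E'
from plan import *
s=log();print(s["time_s"],s["joints"].round(2),s["grip_width"])
q1=np.array([0.45810202,0.16763272,2.11935022,3.44750747,0.70395398,1.34147963])
o,P,r=rows(s["joints"],q1,10)
print([[float(v) for v in x] for x in o])
E
```

```text
15.45 [0.17 0.24 1.9  2.53 0.9  1.06] 0.22533360805927624
[0.2  0.24 1.92 2.62 0.88 1.09] tcp [586. 337. 427.] ndl [642. 267. 359.] wrist [380. 196. 375.] | 0.7 6.2
[0.23 0.23 1.95 2.71 0.86 1.11] tcp [580. 336. 422.] ndl [630. 272. 345.] wrist [368. 205. 371.] | 0.8 6.1
[0.26 0.22 1.97 2.81 0.84 1.14] tcp [574. 335. 416.] ndl [617. 277. 331.] wrist [355. 213. 368.] | 0.9 6.3
[0.29 0.21 1.99 2.9  0.82 1.17] tcp [567. 334. 409.] ndl [603. 282. 316.] wrist [342. 222. 365.] | 1.0 6.2
[0.31 0.21 2.01 2.99 0.8  1.2 ] tcp [559. 334. 399.] ndl [588. 289. 301.] wrist [329. 230. 361.] | 1.2 6.2
[0.34 0.2  2.03 3.08 0.78 1.23] tcp [550. 332. 388.] ndl [572. 294. 284.] wrist [316. 236. 357.] | 1.4 6.2
[0.37 0.19 2.05 3.17 0.76 1.26] tcp [541. 330. 376.] ndl [554. 301. 269.] wrist [302. 243. 353.] | 1.5 6.3
[0.4  0.18 2.08 3.26 0.74 1.28] tcp [531. 328. 363.] ndl [536. 307. 253.] wrist [289. 249. 350.] | 1.6 6.2
[0.43 0.18 2.1  3.36 0.72 1.31] tcp [518. 326. 350.] ndl [516. 314. 238.] wrist [274. 253. 347.] | 1.8 6.2
[0.46 0.17 2.12 3.45 0.7  1.34] tcp [507. 324. 335.] ndl [496. 321. 223.] wrist [261. 258. 344.] | 1.9 6.2
[[-0.2, 0.4, -0.5, 1.6, 2.1, 5.6], [-0.0, 0.5, -0.6, 1.4, 2.1, 5.6], [0.1, 0.5, -0.7, 1.5, 2.2, 5.7], [0.3, 0.6, -0.8, 1.3, 2.3, 5.6], [0.5, 0.7, -0.9, 1.3, 2.3, 5.6], [0.8, 0.6, -1.0, 1.3, 2.4, 5.6], [0.9, 0.6, -1.1, 1.3, 2.5, 5.6], [1.1, 0.5, -1.1, 1.3, 2.5, 5.5], [1.2, 0.4, -1.3, 1.3, 2.6, 5.5], [1.5, 0.3, -1.2, 1.4, 2.7, 5.4]]
```

{"fn": "move_arm", "kwargs": {
  "deltas": [
    [-0.2,0.4,-0.5,1.6,2.1,5.6],
    [0,0.5,-0.6,1.4,2.1,5.6],
    [0.1,0.5,-0.7,1.5,2.2,5.7],
    [0.3,0.6,-0.8,1.3,2.3,5.6],
    [0.5,0.7,-0.9,1.3,2.3,5.6],
    [0.8,0.6,-1.0,1.3,2.4,5.6],
    [0.9,0.6,-1.1,1.3,2.5,5.6],
    [1.1,0.5,-1.1,1.3,2.5,5.5],
    [1.2,0.4,-1.3,1.3,2.6,5.5],
    [1.5,0.3,-1.2,1.4,2.7,5.4]
  ]
}}

```text
time_s: 16.45
eef_pos: [506.6, 323.0, 334.1]
ee_rot: [0.688, -0.094, 0.714, 0.09]
force: [1.2, -0.1, -0.5]
grip_width: 0.225
```

```bash
python3 - <<'E'
from plan import *
im={}
for n in("top","scene","wrist"):
    im[n]=eyes.capture(n); 
cv2.imwrite("pics/t7.png",cv2.resize(im["top"][200:300,140:270],None,fx=5,fy=5,interpolation=cv2.INTER_CUBIC))
cv2.imwrite("pics/s7.png",cv2.resize(im["scene"][90:240,210:360],None,fx=4,fy=4,interpolation=cv2.INTER_CUBIC))
cv2.imwrite("pics/w7.png",im["wrist"])
s=log();print(s["time_s"],s["joints"].round(2),s["grip_width"])
Rt=tool(15,2); tgt(np.array([499.9,322.2,335])+7*Rt.as_matrix()[:,2],Rt)
E
```

```text
16.6 [0.46 0.17 2.12 3.44 0.7  1.34] 0.22575093581729347
pos [506.9 323.8 334.7] delta tool cm [-0.01  0.02 -0.02]
rotvec tool deg [0.17 0.06 0.39]
```

View pics/t7.png

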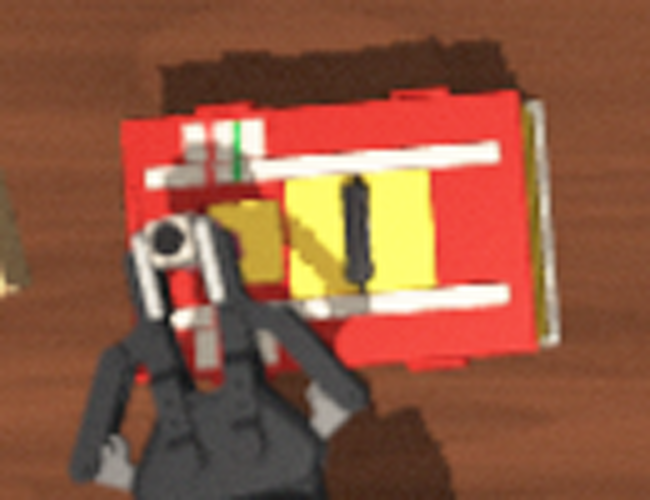

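View pics/s7.png

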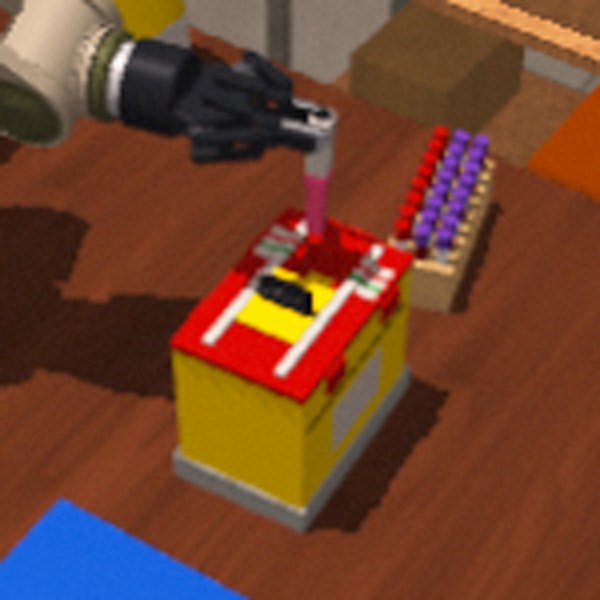

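View pics/w7.png

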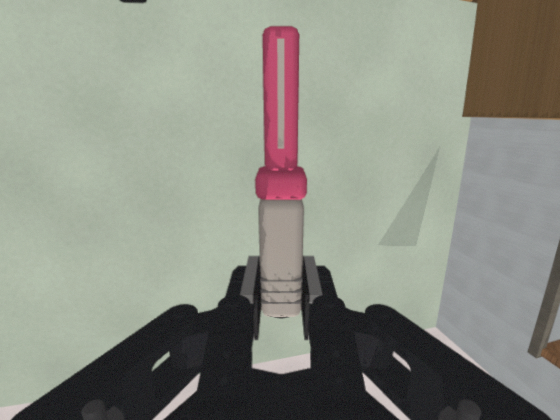

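```bash
python3 - <<'E'
from plan import *
P,r=pose(); n=r.as_matrix(); ax=P-7*n[:,2]; nd=ax+112*n[:,0]; tl=ax-15*n[:,0]
print("pred tail",tl.round(1),"needle",nd.round(1), "xdir",n[:,0].round(3))
pt=eyes.camera_params("top"); ps=eyes.camera_params("scene")
print("tail seen", onz(pt,(140+165/5,200+238/5),tl[2]).round(1), proj(pt,tl).round(1))
print("needle pred px scene",proj(ps,nd).round(1)," tail",proj(ps,tl).round(1))
w=eyes.camera_params("wrist"); print("wrist needle pred",proj(w,nd).round(1), "tail", proj(w,tl).round(1))
print("throat in scene", ((proj(ps,[499.9,322.2,180])-[210,90])*4).round(0))
E
```

```text
pred tail [500.6 322.2 349.9] needle [496.7 320.3 223. ] xdir [-0.031 -0.015 -0.999]
tail seen [501.  321.9 349.9] [172.8 247.8]
needle pred px scene [288.9 146.9]  tail [290.9 117.8]
wrist needle pred [280.9  27. ] tail [281.1 305.9]
throat in scene [319. 264.]
```

{"fn": "move_arm", "kwargs": {
  "deltas": [
    [0.5,0,0.1,0,0,0],
    [1,0,0.1,0,0,0],
    [1,0,0.1,0,0,0],
    [1,0,0.1,0,0,0],
    [1,0,0.1,0,0,0],
    [1,0,0,0,0,0],
    [0.5,0,0,0,0,0],
    [0,0,0,0,0,0],
    [0,0,0,0,0,0],
    [0,0,0,0,0,0]
  ]
}}

```text
time_s: 17.6
eef_pos: [510.2, 324.3, 274.7]
ee_rot: [0.689, -0.096, 0.712, 0.09]
force: [0.2, 0.3, 0.3]
grip_width: 0.227
```

{"fn": "move_arm", "kwargs": {
  "deltas": [
    [0.5,0,0,0,0,0],
    [0.7,0,0,0,0,0],
    [0.7,0,0,0,0,0],
    [0.7,0,0,0,0,0],
    [0.6,0,0,0,0,0],
    [0.4,0,0,0,0,0],
    [0,0,0,0,0,0],
    [0,0,0,0,0,0],
    [0,0,0,0,0,0],
    [0,0,0,0,0,0]
  ]
}}

```text
time_s: 18.6
eef_pos: [509.0, 323.8, 238.6]
ee_rot: [0.689, -0.096, 0.713, 0.09]
force: [0.0, 0.6, -0.6]
grip_width: 0.229
```

```bash
python3 - <<'E'
from plan import *
im={}
for n in("top","scene"):
    im[n]=eyes.capture(n); 
cv2.imwrite("pics/t8.png",cv2.resize(im["top"][200:300,140:270],None,fx=5,fy=5,interpolation=cv2.INTER_CUBIC))
cv2.imwrite("pics/s8.png",cv2.resize(im["scene"][90:240,210:360],None,fx=4,fy=4,interpolation=cv2.INTER_CUBIC))
s=log();print(s["time_s"],s["joints"].round(2),s["grip_width"],s["force"],s["wrist_torque"])
P,r=pose(); n=r.as_matrix(); ax=P-7*n[:,2]; print(P,ax,ax+112*n[:,0], n[:,0])
E
```

```text
18.7 [0.45 0.4  2.18 3.37 0.99 1.45] 0.22962374590469709 [-0.8197935   0.3070653   0.91023591] [-0.16346055  0.50253804  0.00511002]
[508.97294108 323.78895094 238.47848989] [502.21977684 321.96209575 238.71801619] [498.66297728 320.4341885  126.78493495] [-0.03175714 -0.01364203 -0.99940251]
```

View pics/s8.png

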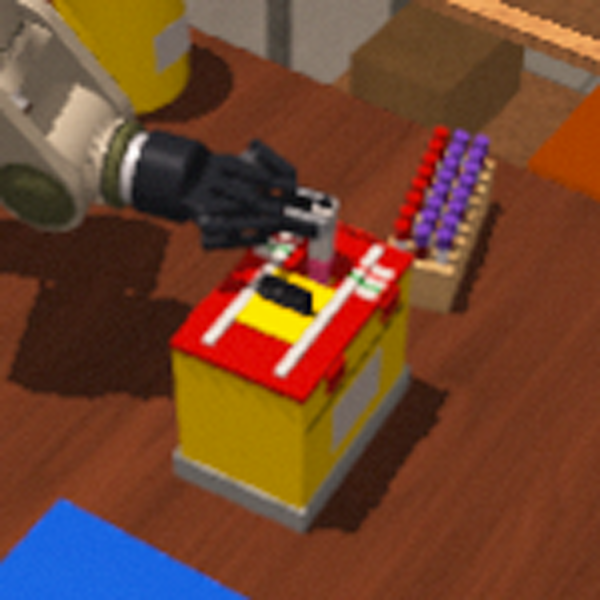

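View pics/t8.png

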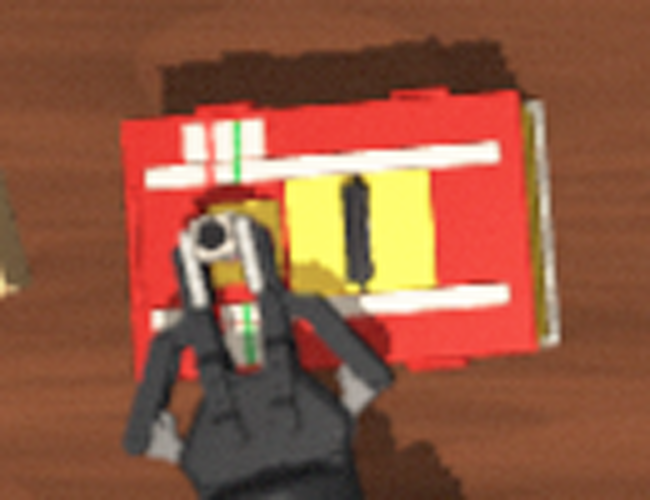

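{"fn": "move_arm", "kwargs": {
  "deltas": [
    [0,0,0,0,0,0],
    [0,0,0,0,0,0],
    [0,0,0,0,0,0],
    [0,0,0,0,0,0],
    [0,0,0,0,0,0],
    [0,0,0,0,0,0],
    [0,0,0,0,0,0],
    [0,0,0,0,0,0],
    [0,0,0,0,0,0],
    [0,0,0,0,0,0]
  ],
  "grip": 4.5
}}

```text
time_s: 19.7
eef_pos: [509.0, 323.7, 238.2]
ee_rot: [0.689, -0.096, 0.713, 0.09]
force: [0.2, -0.9, 0.9]
grip_width: 0.527
```

```bash
python3 - <<'E'
from plan import *
im={}
for n in("top","wrist"):
    im[n]=eyes.capture(n); 
cv2.imwrite("pics/t9.png",cv2.resize(im["top"][200:300,140:270],None,fx=5,fy=5,interpolation=cv2.INTER_CUBIC))
cv2.imwrite("pics/w9.png",im["wrist"])
s=log();print(s["time_s"],s["joints"],s["grip_width"],s["force"])
# plan: straight up then to tool-down above rib
q0=s["joints"]
Rd=down(4.64); 
for az in (4.64,184.64): print(az,[q.round(2) for q in ik(np.array([505,260.3,300.]),down(az),PAR,12)])
E
```

```text
19.8 [0.4528797  0.40226696 2.1827595  3.36761085 0.99083798 1.44705135] 0.527693341238837 [-0.01640448 -0.76834467 -0.05686475]
4.64 [array([ 0.27,  0.37,  1.24, -0.  ,  1.53,  1.76])]
184.64 [array([ 0.27,  0.37,  1.24,  0.  ,  1.53, -1.38])]
```

View pics/t9.png

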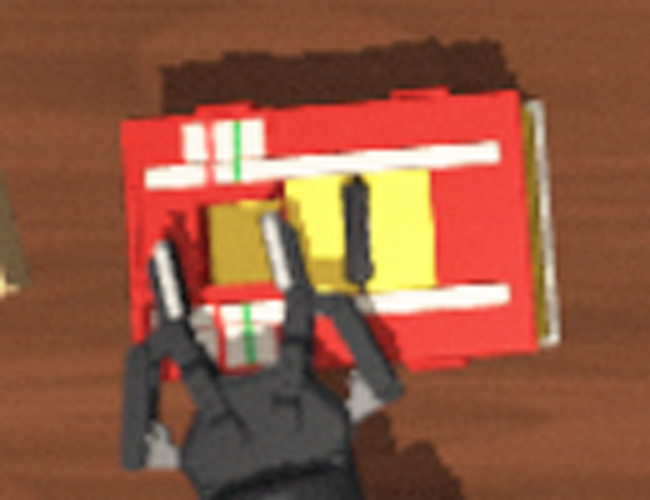

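View pics/w9.png

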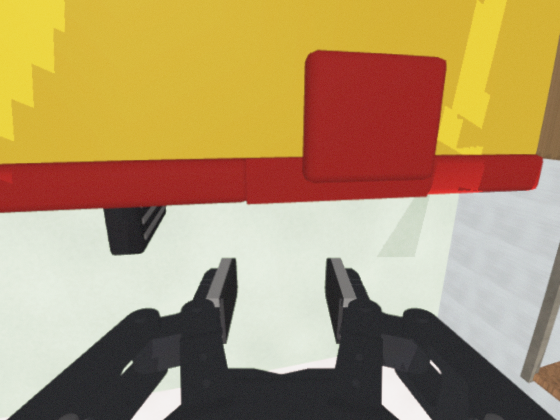

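{"fn": "move_arm", "kwargs": {
  "deltas": [
    [-0.6,0,0,0,0,0],
    [-1.2,0,0,0,0,0],
    [-1.2,0,0,0,0,0],
    [-1.2,0,0,0,0,0],
    [-1.2,0,0,0,0,0],
    [-1.2,0,0,0,0,0],
    [-1.2,0,0,0,0,0],
    [-1.2,0,0,0,0,0],
    [-0.8,0,0,0,0,0],
    [0,0,0,0,0,0]
  ]
}}

```text
time_s: 20.8
eef_pos: [512.1, 325.2, 337.7]
ee_rot: [0.69, -0.096, 0.712, 0.09]
force: [-0.2, -0.3, -1.0]
grip_width: 0.528
```

```bash
python3 - <<'E'
from plan import *
s=log();print(s["time_s"],s["joints"].round(2))
q1=ik(np.array([505,261,290.]),down(4.64),PAR,1,q0=np.array([ 0.27,  0.37,  1.24, 0.  ,  1.53,  1.76]))[0];print(q1)
o,P,r=rows(s["joints"],q1,30)
for i in (0,10,20): print([[float(v) for v in x] for x in o[i:i+10]])
E
```

```text
20.8 [0.45 0.17 2.11 3.44 0.7  1.34]
[ 2.70979241e-01  3.78443393e-01  1.25508727e+00 -2.24696981e-11
  1.50806199e+00  1.76079229e+00]
[0.45 0.18 2.08 3.32 0.72 1.36] tcp [517. 343. 359.] ndl [516. 334. 247.] wrist [276. 262. 352.] | 2.9 6.4
[0.44 0.19 2.05 3.21 0.75 1.37] tcp [520. 361. 378.] ndl [529. 346. 268.] wrist [286. 263. 357.] | 2.6 6.4
[0.43 0.19 2.02 3.09 0.78 1.38] tcp [521. 379. 397.] ndl [539. 360. 288.] wrist [295. 265. 363.] | 2.6 6.4
[0.43 0.2  1.99 2.98 0.8  1.4 ] tcp [519. 397. 414.] ndl [547. 374. 307.] wrist [305. 267. 369.] | 2.5 6.5
[0.42 0.21 1.96 2.86 0.83 1.41] tcp [516. 416. 427.] ndl [553. 390. 325.] wrist [314. 269. 375.] | 2.3 6.4
[0.42 0.21 1.94 2.75 0.86 1.43] tcp [510. 433. 439.] ndl [556. 404. 341.] wrist [323. 269. 381.] | 2.2 6.4
[0.41 0.22 1.91 2.64 0.89 1.44] tcp [503. 450. 448.] ndl [558. 420. 355.] wrist [332. 271. 387.] | 2.1 6.3
[0.4  0.23 1.88 2.52 0.91 1.45] tcp [496. 467. 455.] ndl [558. 435. 367.] wrist [341. 273. 393.] | 1.9 6.4
[0.4  0.23 1.85 2.41 0.94 1.47] tcp [487. 480. 458.] ndl [557. 449. 376.] wrist [350. 273. 399.] | 1.7 6.4
[
[... 2625 characters left out ...]
 0.5, -4.5, -2.4, -3.8], [-0.7, 1.2, 0.4, -4.6, -2.2, -3.6], [-0.5, 1.2, 0.3, -4.8, -2.1, -3.6], [-0.4, 1.2, 0.2, -4.9, -1.8, -3.4], [-0.2, 1.3, 0.1, -5.1, -1.6, -3.3], [-0.1, 1.4, -0.1, -5.2, -1.4, -3.2], [0.0, 1.5, -0.2, -5.4, -1.2, -3.0], [0.2, 1.6, -0.2, -5.5, -1.0, -2.8], [0.3, 1.7, -0.4, -5.6, -0.7, -2.6], [0.4, 1.8, -0.5, -5.7, -0.6, -2.4]]
[[0.5, 1.9, -0.6, -5.9, -0.3, -2.1], [0.6, 2.1, -0.7, -6.0, -0.2, -1.9], [0.6, 2.2, -0.7, -6.1, 0.0, -1.6], [0.7, 2.3, -0.9, -6.2, 0.2, -1.3], [0.8, 2.5, -0.8, -6.3, 0.4, -1.0], [0.8, 2.5, -1.0, -6.3, 0.5, -0.7], [0.8, 2.7, -0.9, -6.4, 0.6, -0.4], [0.9, 2.9, -0.9, -6.4, 0.7, -0.0], [0.9, 2.9, -1.0, -6.5, 0.8, 0.2], [1.0, 3.0, -0.9, -6.5, 0.9, 0.6]]
```

{"fn": "move_arm", "kwargs": {
  "deltas": [
    [-2.2,1.6,0.9,-3.4,-3.7,-4.0],
    [-2.0,1.4,0.9,-3.5,-3.6,-4.0],
    [-2.0,1.4,0.9,-3.6,-3.5,-3.9],
    [-1.9,1.3,0.9,-3.7,-3.5,-4.0],
    [-1.7,1.3,0.9,-3.8,-3.3,-4.0],
    [-1.6,1.2,0.8,-3.9,-3.3,-3.9],
    [-1.5,1.2,0.8,-3.9,-3.1,-3.9],
    [-1.3,1.2,0.8,-4.1,-2.9,-3.9],
    [-1.1,1.1,0.6,-4.3,-2.8,-3.8],
    [-1.0,1.1,0.6,-4.3,-2.7,-3.8]
  ]
}}

```text
time_s: 21.8
eef_pos: [477.5, 494.2, 456.6]
ee_rot: [0.771, -0.515, 0.363, 0.096]
force: [-0.2, 1.1, 0.1]
grip_width: 0.53
```

{"fn": "move_arm", "kwargs": {
  "deltas": [
    [-0.8,1.2,0.5,-4.5,-2.4,-3.8],
    [-0.7,1.2,0.4,-4.6,-2.2,-3.6],
    [-0.5,1.2,0.3,-4.8,-2.1,-3.6],
    [-0.4,1.2,0.2,-4.9,-1.8,-3.4],
    [-0.2,1.3,0.1,-5.1,-1.6,-3.3],
    [-0.1,1.4,-0.1,-5.2,-1.4,-3.2],
    [0.0,1.5,-0.2,-5.4,-1.2,-3.0],
    [0.2,1.6,-0.2,-5.5,-1.0,-2.8],
    [0.3,1.7,-0.4,-5.6,-0.7,-2.6],
    [0.4,1.8,-0.5,-5.7,-0.6,-2.4]
  ]
}}

```text
time_s: 22.8
eef_pos: [418.6, 499.2, 351.4]
ee_rot: [-0.51, 0.856, -0.044, -0.077]
force: [-0.1, -0.9, -0.6]
grip_width: 0.527
```

{"fn": "move_arm", "kwargs": {
  "deltas": [
    [0.5,1.9,-0.6,-5.9,-0.3,-2.1],
    [0.6,2.1,-0.7,-6.0,-0.2,-1.9],
    [0.6,2.2,-0.7,-6.1,0.0,-1.6],
    [0.7,2.3,-0.9,-6.2,0.2,-1.3],
    [0.8,2.5,-0.8,-6.3,0.4,-1.0],
    [0.8,2.5,-1.0,-6.3,0.5,-0.7],
    [0.8,2.7,-0.9,-6.4,0.6,-0.4],
    [0.9,2.9,-0.9,-6.4,0.7,0],
    [0.9,2.9,-1.0,-6.5,0.8,0.2],
    [1.0,3.0,-0.9,-6.5,0.9,0.6]
  ]
}}

```text
time_s: 23.8
eef_pos: [505.5, 259.9, 287.8]
ee_rot: [0.004, 0.999, 0.04, -0.002]
force: [0.1, -0.1, 0.0]
grip_width: 0.529
```

```bash
python3 - <<'E'
from plan import *
w=eyes.camera_params("wrist"); cv2.imwrite("pics/w10.png",eyes.capture("wrist")); np.save("w10p.npy",w,allow_pickle=True)
s=log();print(s["time_s"],s["joints"].round(2),s["grip_width"],s["force"])
tgt([505,261,192],down(4.64))
E
```

```text
23.85 [ 0.27  0.38  1.25 -0.01  1.51  1.76] 0.5282126247273276 [ 0.84826285 -1.50701203  0.82592043]
pos [507.  257.8 288.9] delta tool cm [-0.16 -0.45  9.68]
rotvec tool deg [ 0.74  0.08 -0.13]
```

View pics/w10.png

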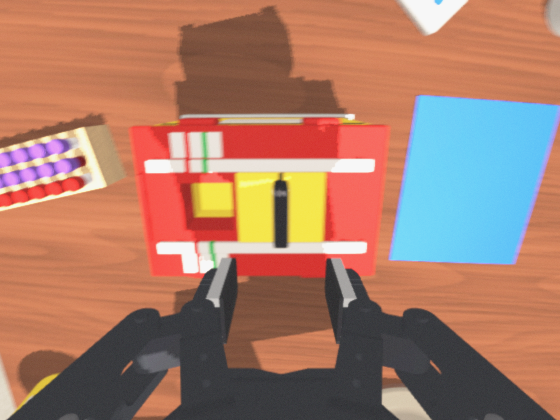

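Descend onto the rib and re-grip.

{"fn": "move_arm", "kwargs": {
  "deltas": [
    [-0.2,-0.4,0,0.7,0,0],
    [0,0,1.5,0,0,0],
    [0,0,2,0,0,0],
    [0,0,2,0,0,0],
    [0,0,2,0,0,0],
    [0,0,1.4,0,0,0],
    [0,0,0.7,0,0,0],
    [0,0,0,0,0,0],
    [0,0,0,0,0,0],
    [0,0,0,0,0,0]
  ]
}}

```text
time_s: 24.85
eef_pos: [502.9, 266.4, 193.2]
ee_rot: [-0.006, 0.999, 0.041, -0.001]
force: [0.3, 0.1, 0.2]
grip_width: 0.529
```

```bash
python3 - <<'E'
from plan import *
s=log();print(s["time_s"],s["grip_width"],s["force"])
tgt([505,261,192],down(4.64))
E
```

```text
24.85 0.5286463081573036 [0.32557182 0.09090724 0.22653284]
pos [502.9 266.4 193.2] delta tool cm [0.17 0.56 0.11]
rotvec tool deg [-0.66  0.08  0.  ]
```

{"fn": "move_arm", "kwargs": {
  "deltas": [
    [0.1,0.3,0,-0.7,0,0],
    [0.1,0.25,0.1,0,0,0],
    [0,0,0,0,0,0],
    [0,0,0,0,0,0],
    [0,0,0,0,0,0],
    [0,0,0,0,0,0],
    [0,0,0,0,0,0],
    [0,0,0,0,0,0],
    [0,0,0,0,0,0],
    [0,0,0,0,0,0]
  ]
}}

```text
time_s: 25.85
eef_pos: [505.1, 260.8, 191.4]
ee_rot: [0.001, 0.999, 0.041, -0.001]
force: [-0.9, 0.1, -0.2]
grip_width: 0.527
```

{"fn": "move_arm", "kwargs": {
  "deltas": [
    [0,0,0,0,0,0],
    [0,0,0,0,0,0],
    [0,0,0,0,0,0],
    [0,0,0,0,0,0],
    [0,0,0,0,0,0],
    [0,0,0,0,0,0],
    [0,0,0,0,0,0],
    [0,0,0,0,0,0],
    [0,0,0,0,0,0],
    [0,0,0,0,0,0]
  ],
  "grip": 0.8,
  "newtons": 30
}}

```text
time_s: 26.85
eef_pos: [505.1, 261.1, 191.5]
ee_rot: [0.0, 0.999, 0.041, -0.001]
force: [-1.6, 4.9, 2.9]
grip_width: 0.134
```

```bash
python3 - <<'E'
from plan import *
s=log();print(s["time_s"],s["grip_width"],s["force"])
tgt([505,261,192],down(4.64))
w=eyes.camera_params("wrist"); cv2.imwrite("pics/w11.png",eyes.capture("wrist")); np.save("w11p.npy",w,allow_pickle=True)
E
```

```text
26.85 0.13417249597835543 [-1.63630798  4.9106851   2.90713309]
pos [505.1 261.1 191.5] delta tool cm [-0.01  0.01 -0.05]
rotvec tool deg [0.05 0.13 0.01]
```

View pics/w11.png

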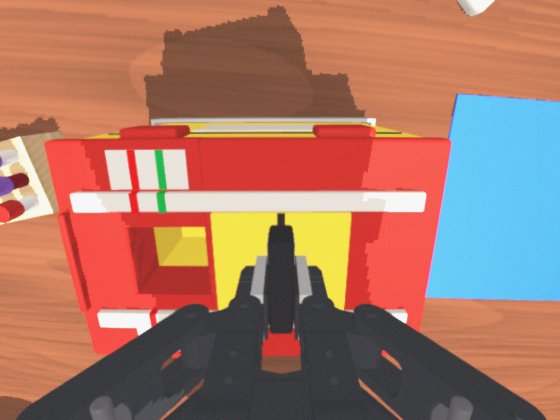

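{"fn": "move_arm", "kwargs": {
  "deltas": [
    [0,-0.5,0,0,0,0],
    [0,-0.8,0,0,0,0],
    [0,-0.8,0,0,0,0],
    [0,-0.8,0,0,0,0],
    [0,-0.8,0,0,0,0],
    [0,-0.8,0,0,0,0],
    [0,-0.6,0,0,0,0],
    [0,-0.4,0,0,0,0],
    [0,0,0,0,0,0],
    [0,0,0,0,0,0]
  ]
}}

```text
time_s: 27.9
eef_pos: [500.5, 316.8, 191.5]
ee_rot: [0.0, 0.999, 0.041, -0.001]
force: [-2.1, 1.6, 5.6]
grip_width: 0.134
```

```bash
python3 - <<'E'
from plan import *
s=log();print(s["time_s"],s["grip_width"],s["force"],s["eef_pos"])
w=eyes.camera_params("wrist"); im=eyes.capture("wrist");cv2.imwrite("pics/w12.png",cv2.resize(im[140:300,200:360],None,fx=3.75,fy=3.75,interpolation=cv2.INTER_CUBIC)); np.save("w12p.npy",w,allow_pickle=True)
E
```

```text
27.9 0.13375806023134798 [-2.13182774  1.55997736  5.61548745] [500.49357897 316.84190897 191.4953906 ]
```

View pics/w12.png

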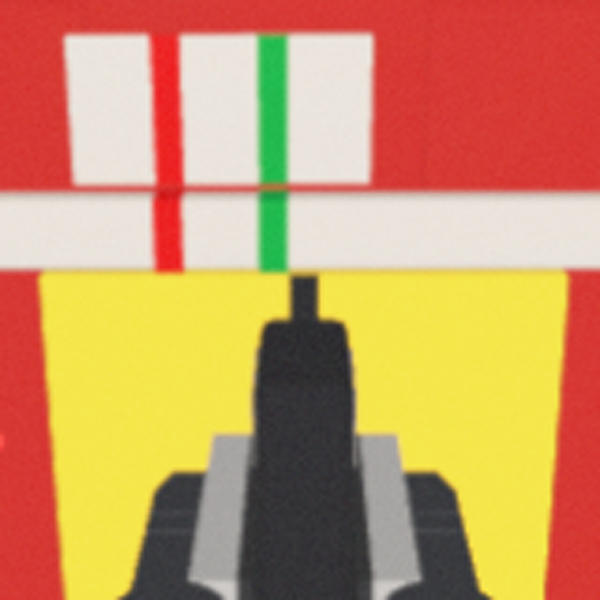

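{"fn": "move_arm", "kwargs": {
  "deltas": [
    [0,-0.1,0,0,0,0],
    [0,-0.1,0,0,0,0],
    [0,-0.1,0,0,0,0],
    [0,-0.1,0,0,0,0],
    [0,0,0,0,0,0],
    [0,0,0,0,0,0],
    [0,0,0,0,0,0],
    [0,0,0,0,0,0],
    [0,0,0,0,0,0],
    [0,0,0,0,0,0]
  ]
}}

```text
time_s: 28.95
eef_pos: [500.3, 319.6, 191.5]
ee_rot: [0.001, 0.999, 0.041, -0.001]
force: [-2.6, -0.4, 5.8]
grip_width: 0.128
```

```bash
python3 - <<'E'
from plan import *
s=log();print(s["time_s"],s["grip_width"],s["force"],s["eef_pos"])
im=eyes.capture("wrist");cv2.imwrite("pics/w13.png",cv2.resize(im[140:300,200:360],None,fx=3.75,fy=3.75,interpolation=cv2.INTER_CUBIC))
E
```

```text
28.95 0.1276582316295237 [-2.58912084 -0.42405121  5.81808866] [500.28963592 319.61907872 191.50439061]
```

View pics/w13.png

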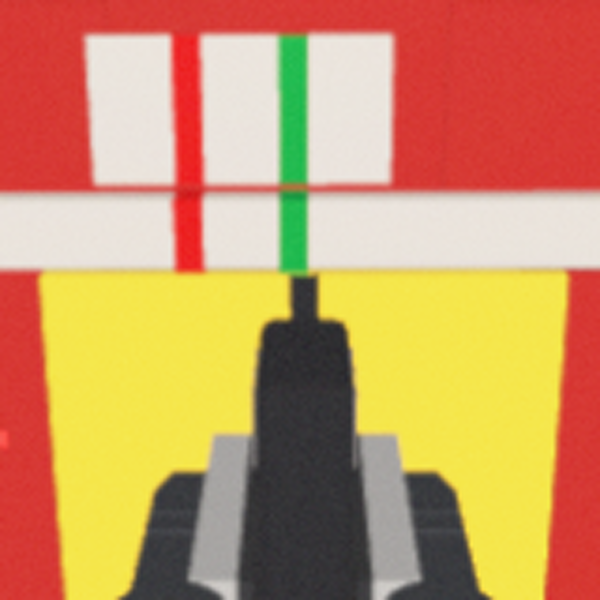

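{"fn": "move_arm", "kwargs": {
  "deltas": [
    [0,-0.05,0,0,0,0],
    [0,-0.05,0,0,0,0],
    [0,-0.05,0,0,0,0],
    [0,0,0,0,0,0],
    [0,0,0,0,0,0],
    [0,0,0,0,0,0],
    [0,0,0,0,0,0],
    [0,0,0,0,0,0],
    [0,0,0,0,0,0],
    [0,0,0,0,0,0]
  ]
}}

```text
time_s: 30.0
eef_pos: [500.2, 321.0, 191.5]
ee_rot: [0.001, 0.999, 0.041, -0.001]
force: [-2.4, -2.6, 6.4]
grip_width: 0.13
```

```bash
python3 - <<'E'
from plan import *
s=log();print(s["time_s"],s["grip_width"],s["force"],s["eef_pos"])
im=eyes.capture("wrist");cv2.imwrite("pics/w14.png",cv2.resize(im[140:300,200:360],None,fx=3.75,fy=3.75,interpolation=cv2.INTER_CUBIC))
E
```

```text
30.0 0.1299552514789805 [-2.3825739  -2.5969934   6.36890956] [500.16789883 321.03964045 191.4834925 ]
```

View pics/w14.png

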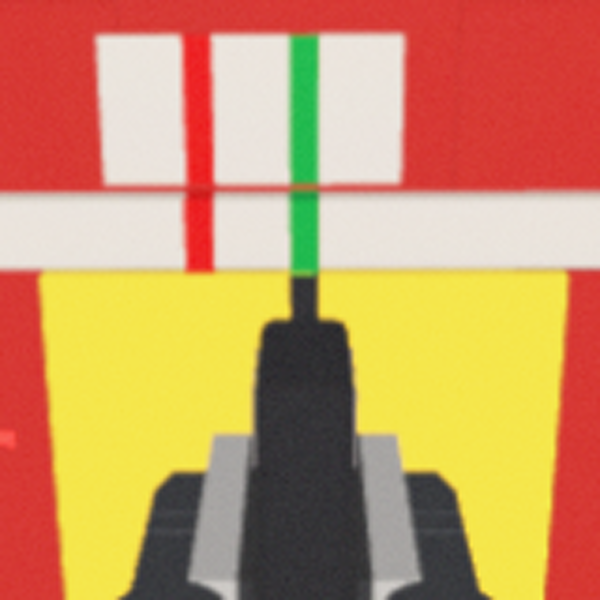

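Pointer (x≈305) is exactly at the green line (x≈305). Release, rise, and check.

{"fn": "move_arm", "kwargs": {
  "deltas": [
    [0,0,0,0,0,0],
    [0,0,0,0,0,0],
    [0,0,0,0,0,0],
    [0,0,0,0,0,0],
    [0,0,0,0,0,0],
    [0,0,0,0,0,0],
    [0,0,0,0,0,0],
    [0,0,0,0,0,0],
    [0,0,-0.5,0,0,0],
    [0,0,-1,0,0,0]
  ],
  "grip": 4
}}

```text
time_s: 31.05
eef_pos: [500.0, 321.0, 206.4]
ee_rot: [0.001, 0.999, 0.041, -0.002]
force: [0.8, -0.1, 0.2]
grip_width: 0.468
```

{"fn": "move_arm", "kwargs": {
  "deltas": [
    [0,0,-2,0,0,0],
    [0,0,-2,0,0,0],
    [0,0,-2,0,0,0],
    [0,0,-2,0,0,0],
    [-1,0,-2,0,0,0],
    [-2,0,0,0,0,0],
    [-2,0,0,0,0,0],
    [0,0,0,0,0,0],
    [0,0,0,0,0,0],
    [0,0,0,0,0,0]
  ]
}}

```text
time_s: 32.05
eef_pos: [451.3, 317.2, 306.6]
ee_rot: [0.001, 0.999, 0.04, -0.001]
force: [-0.6, 0.2, -0.6]
grip_width: 0.466
```

```bash
python3 - <<'E'
from plan import *
s=log();print(s["time_s"],s["grip_width"],s["force"],s["eef_pos"])
w=eyes.camera_params("wrist"); im=eyes.capture("wrist"); t=eyes.capture("top")
cv2.imwrite("pics/w15.png",im);cv2.imwrite("pics/w15c.png",cv2.resize(im[100:300,150:380],None,fx=3.4,fy=3,interpolation=cv2.INTER_CUBIC));cv2.imwrite("pics/t15.png",t); np.save("w15p.npy",w,allow_pickle=True)
E
```

```text
32.05 0.4657180572952166 [-0.60899638  0.21487008 -0.63780627] [451.30163138 317.19661494 306.59154619]
```

View pics/w15c.png

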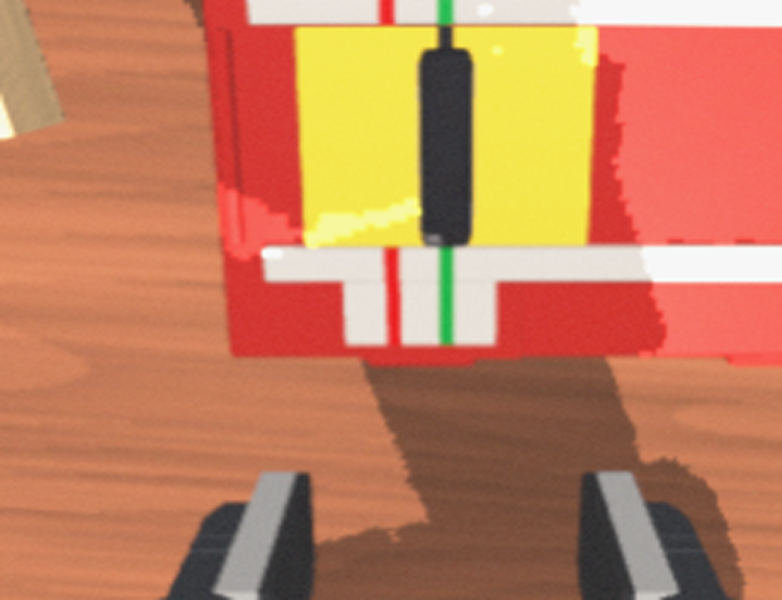

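View pics/t15.png

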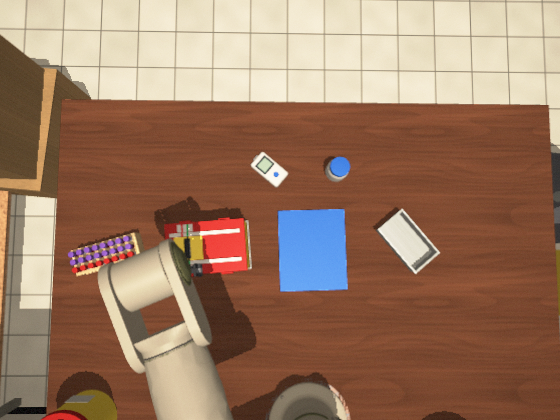

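The pointers sit at the green lines, the opening is covered, the dish is empty and the bystander items haven't moved. I'm handing the job in.

```bash
python3 -c "
from rig import order; print(order.finish_job())"
```

```text
the job is handed in; nothing more can be done
None
```

The job is done and handed in at about 32 s of the 72 s allowed; the hand-in gave no verdict.

**What I did:**
- I slid the shutter open to its stop.
- I gripped the holder by its white tail from above and turned it upright, leaning about 2°.
- I lowered it until the pink end was about 53 mm below the lid top, by arm position, with no contact force, and let it drop.
- I then gripped the rib again and slid the shutter shut to the green lines.

**Last checks:**
- **Shutter:** in the final wrist picture, taken after release, the far-side pointer is on its green line to within about a pixel. The near-side green line is level with the rib's middle. By arm position the shutter travelled about 60 mm, and the opening is covered.
- **Holder:** the dish is empty, the gripper was empty after the drop, and the holder was nowhere on the lid or counter. I did not see it lying on the container's floor.
- **Other things:** the meter, jar and tube rack look unmoved in the top view.
- **Robot:** the arm ended clear of everything. The largest wrist force I read was about 12 N, against the shutter's open stop.

**Disagreements:** my two measurements of the shutter's starting position differed by about 1.5 mm. When closing, a 4 mm step moved it only about 2.8 mm, so I made a small correction, checked by picture. No check failed.

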